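# Put the red paint pot away in the lift-up locker

## Robot

A 6-joint arm with a two-finger parallel gripper is mounted at the origin on the work surface. World frame = base frame: x ahead of the robot, y to its left, z up, the work surface at z = 0. Lengths are in mm, angles in rad, forces in N, time in s.
With the tool pointing down it reaches from about 400 to 825 mm from the base axis. Payload 7 kg.
Tool frame: the origin (TCP) lies midway between the tips of the shut fingers; the grasp point (between the pads) lies 19 mm behind it; z points along the fingers, y is the direction in which the jaws open and shut (so a half turn about z gives the same grasp; the last joint's range is limited). The gripper opens to 85 mm and grips with 20 to 120 N. Pads are 22 mm wide; open, the fingers measure 114 mm over their backs; the gripper's body (76 mm by 85 mm) begins 54 mm behind the grasp point. The pads swing forward as they close: fully open they stand 13 mm farther back than shut.
Start: joints at [-0.895, 0.359, 0.012, 0, -1.224, -0.288], TCP at [255.225, -624.864, 231.302] pointing down, gripper open.
Joint ranges: [-3.07, 3.07], [-1.43, 2.12], [-1.02, 1.25], [-3.03, 1.67], [-3.05, -0], [-3.03, 3.03]. Speed limits (rad/s): [2.39, 2.39, 3.01, 3.14, 3.14, 3.14].

## Interface

Orientations are given as a unit quaternion [x, y, z, w].
In Python, from station import arm gives the robot as it stands.
- The arm moves only by the tool jog_arm, never from a script. Its argument "moves" is a list of rows, each a list of 5 numbers: the shift along the tool's x, y, z in m, then the turn about the tool's z in rad, then the opening, from -1 (shut) to 1 (fully open), so that 0 is half open. A call has exactly 10 rows; each row is the pose to reach, as a shift and turn from the pose commanded when the call began, along the tool's axes at that moment; what a row does not reach only later rows make up. A row lasts 1/10 s, in which the tool goes at most 50 mm and 8.59 degrees, less where a joint would pass 70% of its speed; a pose out of reach is approached as far as the arm can. A call with a gripper value outside its range is refused whole. The fingers move at their own pace and stop on an object; "squeeze" is the grip in N (left out, the last holds). Time passes only in rows, so rows that repeat a pose let the fingers close, or fill a call up. It gives the time, the measured TCP pose, the force and the opening at its end, in the units of the state.
- arm.sense(): the state, without advancing time (a new reading comes with each control period).
- arm.read_camera(name): name is "side" or "top"; returns the picture (400x640x3 uint8, red, green, blue); there is no depth.
- arm.camera_params(name): a dict with "fx", "fy", "cx", "cy" (pixels), "pose" (4x4, takes a point from camera to world coordinates). Camera axes: x right, y down, z forward; pixel columns grow to the right and rows downward; lengths in mm; the calibration is good to about 2 mm. A picture is of the moment at which its call begins. camera_params takes no time and is no camera call.
- arm.job_done(): hands the job in, once; it reports no verdict.
The state is a dict: "t": time; "q": joint angles; "qd": joint speeds; "effort": joint torques, N m; "eef_pos": TCP position; "tool_rot": TCP orientation; "wrist_force": force on the tool from outside, world axes, zero at the start; "moment": the same for the moment, N m; "gripper_width": finger opening in mm.
Only numpy, scipy, OpenCV 4.12 (cv2) and the standard library are available. Lean on these libraries where they do the work, as an engineer would, in place of code of your own. Each camera call takes 0.05 s, during which the arm holds its last target.

## Task

Raise the clear lift-up door of the little paint locker until its stay locks and it stays up by itself, then stand the red-lidded pot upright on the round cork mat inside. Then press the yellow release button so that the door comes down, and push the door fully shut without slamming it, leaving the other pots, the brush tin and the spray can where they are.

Things in the scene. Friction and masses are not known exactly. Their poses are not given: they have to be found in the camera images.
- locker: Fixed wooden paint locker with red trim, 400 mm wide (y), 200 mm deep, 145 mm high. Origin on the bench right under the middle of the door's hinge line; -x is its front (to the robot), z up. Sides at y = +-188 to 200 mm; inner floor z = 12; front sill x = -122 to -112, top at z = 70; back inside x = +64; top board from x = -2 back. The sides rise with the shut door's slope, 70 to 145 mm.
- door (a joint): Door angle (rad): 0 shut (sloping 30 deg down to the front), growing as it rises. The stay locks near 2.06 (door upright); stop at 2.16: lift to 2.11 and let go, it rests near 2.06. Let go between 0.45 and 2.0 it sinks by itself at 0.4 to 0.9 rad/s and stops 0.15 to 0.4 ajar; lower down it stays where it is left, so push it shut. Starts at 0 to 0.2. Lifting takes 4 to 7 N at the handle.
- door_handle (a point): Middle of the door's handle: round steel bar 12 mm thick, 110 mm long along the locker's y, on two arms, 50 mm beyond the door's free edge and 30 mm out from the panel's underside plane, 202 mm from the hinge line. Shut: 70 mm above the bench, 65 mm in front of the sill; locked up: 345 mm. Pinched from above (a finger in front, one behind) it can turn in a 30 N grip as the door is raised.
- door_hinge (a point): Middle of the hinge line, 145 mm above the bench; the door turns about the locker's y axis through it. Door: clear panel in a red frame, 366 mm wide, 150 mm from hinge to free edge, 12 mm thick. Locked up, it stands upright over the hinge line, so that the floor in front of it is open from above; the mat's centre lies 70 mm in front of it: a gripper leaning back a little clears it better.
- release (a joint): Travel of the release button (m): 0 up, 0.014 fully down, pushed up by a spring (4 to 7 N). With the door locked up, pressing it more than about 0.011 frees the stay; keep it down half a second until the door has begun to sink, then let it come up.
- release_top (a point): Centre of the top of the yellow round release button, 36 mm in diameter, 136 mm above the bench when up, outside the locker's right side (locker x = -110, y = -253 mm; 70 mm clear of the door's side edge). Pressed straight down.
- pot_red: Loose round paint pot, white with a red lid and band, 60 mm in diameter, 58 mm high, about 0.16 kg, standing on the bench to the left of the locker. Origin at the centre of its underside, z up through the lid.
- mat: Fixed round cork mat, 80 mm in diameter, 4 mm thick, on the locker's inner floor, in one of three places side by side (middle, left or right, 100 mm apart); the green and yellow pots stand in the other two. Origin at the centre of its underside; its top is 16 mm above the bench.
- pot_green: Bystander: pot like the red one but green, inside the locker. Origin at the centre of its underside.
- pot_yellow: Bystander: pot like the red one but yellow, inside the locker. Origin at the centre of its underside.
- pot_blue: Bystander: pot like the red one but blue, on the bench about 12 cm from the red pot. Origin at the centre of its underside.
- brush_tin: Bystander: aluminium tin, 72 mm in diameter, 95 mm high, with brushes up to 220 mm high, on the right, beyond the release button. Origin at the centre of its underside.
- spray_can: Bystander: upright can, 64 mm in diameter, 180 mm high, on the right. Origin at the centre of its underside.
Not all that is in view belongs to the job. What is meant by the pot_red is not pink, and is the larger of those in its own colour.

How it is judged (in metres and radians):
On the way, in this order (a step that is already met when the one before it is completed fails the run):
1. the door is up, held by its locked stay alone, with the button up (value of joint door above 2 rad and contact force between the fingers and door below 0.2 N and value of joint release below 0.003 m), for 0.3 s.
2. the red pot stands upright on the cork mat, let go, with the door still up (horizontal distance between pot_red and mat below 0.025 m and height (world z) of pot_red below 0.02 m and angle between pot_red's own z axis and vertical below 0.1 rad and contact force between the fingers and pot_red below 0.1 N and value of joint door above 2 rad), for 0.2 s.
3. the release button is pressed down and frees the stay (value of joint release above 0.009 m and value of joint door above 1.6 rad), for 0.05 s.
At the end, for the whole second after the job is handed in: The door is shut (within 0.04 rad) and the red pot stands upright and still on the cork mat inside, its centre within 25 mm of the mat's centre; the other pots, the brush tin and the can stand within 30 mm of where they were (value of joint door below 0.04 rad and horizontal distance between pot_red and mat below 0.025 m and height (world z) of pot_red below 0.02 m and angle between pot_red's own z axis and vertical below 0.1 rad and linear speed of pot_red below 0.02 m/s); the robot touches nothing.
It fails at once if the door is slammed (closing faster than 2 rad/s) (velocity of joint door below -2 rad/s).
It fails at once if another pot, the brush tin or the can is moved by more than 30 mm or knocked over (distance of any of pot_green, pot_yellow, pot_blue, brush_tin, spray_can from where it was at the start of the episode above 0.03 m or angle between any of pot_green, pot_yellow, pot_blue, brush_tin, spray_can's own z axis and vertical above 0.5 rad).
It also fails if it takes over 72 s, if anything falls off the work surface, if the arm or the gripper's body presses on something with over 40 N, if the wrist force passes 120 N, or if a joint passes its speed limit or range.

## Working session

There is one attempt and no reset: what is moved stays moved. The work goes in short steps, Python scripts to look and compute and a tool call to move; the robot and the scene stay as the last step left them, time stands still between calls to the robot, and variables do not carry over. Pictures are saved under pics/ and viewed, and the job is handed in when it is done.

Besides the shell and the picture viewer there is one more tool, called after "Call:" by a JSON object that holds its "method" and its "body". jog_arm: Moves the arm, as the interface text tells. Its arguments: {"type":"object","properties":{"moves":{"type":"array","items":{"type":"array","items":{"type":"number"}}},"squeeze":{"type":"number"}},"required":["moves"]}

```bash
ls; mkdir -p pics; python3 - <<'E'
from station import arm
import cv2
s=arm.sense()
print({k:s[k] for k in s})
for n in("side","top"):
    cv2.imwrite(f"pics/{n}0.png",arm.read_camera(n)[:,:,::-1]); print(arm.camera_params(n))
E
```

```text
pics
{'t': 0.0, 'q': array([-8.94886690e-01,  3.59362005e-01,  1.10739517e-02, -3.67026471e-04,
       -1.22410621e+00, -2.88121655e-01]), 'qd': array([ 0.00088022, -0.00157453,  0.00061569, -0.00145211, -0.00168941,
       -0.00058711]), 'effort': array([ 1.82889646e-03, -5.83319306e+01,  2.93409991e+01,  6.93645313e+00,
       -6.13258104e-03, -1.31013869e-05]), 'eef_pos': array([ 255.05840782, -624.43642481,  230.38330358]), 'tool_rot': array([-1.92619982e-01,  9.81273089e-01,  7.87923742e-04, -2.17490291e-04]), 'wrist_force': array([ 0.30641111,  0.59221545, -0.84092438]), 'moment': array([-0.01682395,  0.00624939,  0.00110963]), 'gripper_width': 85.50548800443607}
{'fx': 458.6534112247436, 'fy': 458.6534112247436, 'cx': 325.8276271885645, 'cy': 201.20318600785944, 'pose': array([[-9.21606446e-01, -2.83040419e-01,  2.65574247e-01,
         1.61331392e+02],
       [-3.88125605e-01,  6.71599434e-01, -6.31120207e-01,
         8.98613837e+02],
       [ 2.73014048e-04, -6.84720615e-01, -7.28805601e-01,
         1.17722614e+03],
       [ 0.00000000e+00,  0.00000000e+00,  0.00000000e+00,
         1.00000000e+00]])}
{'fx': 414.110493721547, 'fy': 414.110493721547, 'cx': 316.03599697289036, 'cy': 196.8935309514092, 'pose': array([[-2.20062457e-02, -9.97451192e-01,  6.78737436e-02,
         4.45686083e+02],
       [-9.99502370e-01,  2.34845192e-02,  2.10592027e-02,
        -4.11214823e+01],
       [-2.25995091e-02, -6.73765336e-02, -9.97471636e-01,
         1.32198145e+03],
       [ 0.00000000e+00,  0.00000000e+00,  0.00000000e+00,
         1.00000000e+00]])}
```

View pics/side0.png

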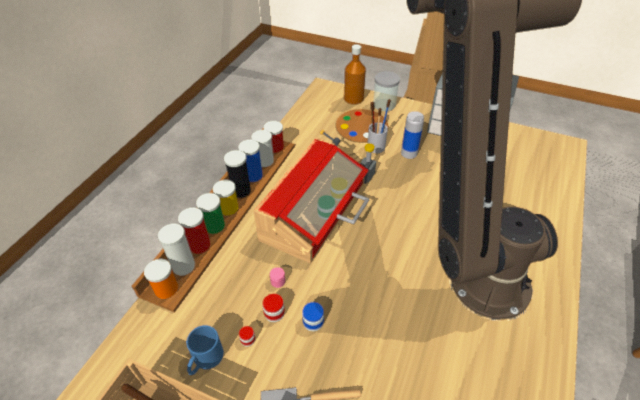

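View pics/top0.png

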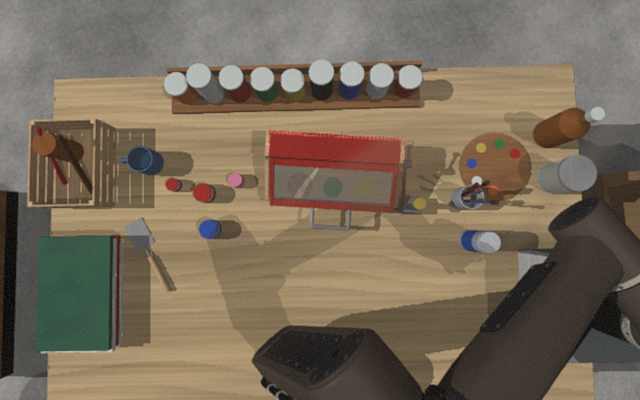

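Pot candidates in the side view: large red (273,306), small red (247,335) and pink (277,278). Blue is at (313,316), and there are red-labelled jars on the shelf. In the top view these are large red (204,192), small red (174,184) and pink (235,180). By the description I choose the large red one, and I'll check it in crops.

```bash
cat > h.py <<'E'
import numpy as np, cv2
from station import arm
P={n:arm.camera_params(n) for n in("side","top")}
def ray(n,u,v):
    p=P[n];T=p["pose"];d=T[:3,:3]@np.array([(u-p["cx"])/p["fx"],(v-p["cy"])/p["fy"],1.]);return T[:3,3],d/np.linalg.norm(d)
def onz(n,u,v,z):
    o,d=ray(n,u,v);return o+d*(z-o[2])/d[2]
def two(a,b):
    (o1,d1),(o2,d2)=ray("side",*a),ray("top",*b)
    A=np.array([d1,-d2]).T;t=np.linalg.lstsq(A,o2-o1,rcond=None)[0]
    p,q=o1+d1*t[0],o2+d2*t[1];return (p+q)/2,np.linalg.norm(p-q)
def px(n,X):
    p=P[n];T=p["pose"];c=T[:3,:3].T@(np.array(X)-T[:3,3]);return np.array([p["fx"]*c[0]/c[2]+p["cx"],p["fy"]*c[1]/c[2]+p["cy"]])
def blobs(n,im,lo,hi,amin=20,box=None):
    h=cv2.cvtColor(im,cv2.COLOR_RGB2HSV);m=cv2.inRange(h,np.array(lo),np.array(hi))
    if box: 
        k=np.zeros_like(m);x0,y0,x1,y1=box;k[y0:y1,x0:x1]=255;m&=k
    N,l,st,c=cv2.connectedComponentsWithStats(m)
    return [(st[i].tolist(),c[i].round(1).tolist()) for i in range(1,N) if st[i][4]>=amin]
E
python3 - <<'E'
from h import *
s=cv2.imread("pics/side0.png");t=cv2.imread("pics/top0.png")
a=cv2.resize(s[250:360,220:345],None,fx=3.2,fy=3.2,interpolation=cv2.INTER_CUBIC)
b=cv2.resize(t[120:235,255:435],None,fx=4.4,fy=4.4,interpolation=cv2.INTER_CUBIC)
c=cv2.resize(s[130:270,245:395],None,fx=4,fy=4,interpolation=cv2.INTER_CUBIC)
cv2.imwrite("pics/ca.png",a);cv2.imwrite("pics/cb.png",b);cv2.imwrite("pics/cc.png",c)
sr=s[:,:,::-1];tr=t[:,:,::-1]
print("side red",blobs("side",sr,(170,150,60),(180,255,255),15),blobs("side",sr,(0,180,60),(5,255,255),15))
print("top red",blobs("top",tr,(170,150,60),(180,255,255),15),blobs("top",tr,(0,170,60),(5,255,255),15))
print("top yel",blobs("top",tr,(22,110,90),(32,255,255),15))
E
```

```text
side red [] [([355, 112, 6, 4, 17], [357.8, 113.1]), ([272, 133, 11, 20, 146], [277.4, 142.5]), ([260, 140, 108, 116, 3127], [309.1, 189.1]), ([185, 221, 25, 33, 478], [197.9, 238.6]), ([263, 294, 20, 18, 283], [272.6, 302.4]), ([265, 312, 19, 8, 43], [274.4, 316.5]), ([239, 326, 14, 14, 144], [245.9, 332.6]), ([243, 339, 12, 6, 15], [248.3, 342.5])]
top red [] [([36, 127, 6, 9, 21], [38.3, 131.5]), ([269, 133, 102, 72, 2378], [310.0, 150.6]), ([510, 149, 10, 9, 70], [514.6, 153.2]), ([50, 157, 12, 19, 52], [55.6, 165.7]), ([60, 175, 6, 9, 22], [62.8, 179.7]), ([166, 179, 12, 11, 101], [171.4, 184.0]), ([194, 184, 17, 17, 231], [202.0, 192.1]), ([306, 202, 15, 6, 38], [313.9, 204.7]), ([322, 204, 11, 5, 25], [326.8, 205.5])]
top yel [([476, 143, 10, 9, 72], [480.5, 147.2]), ([414, 197, 12, 13, 126], [419.5, 203.3])]
```

View pics/ca.png

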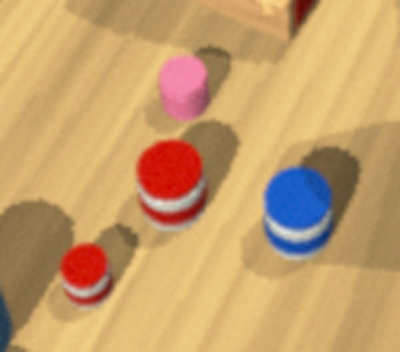

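View pics/cb.png

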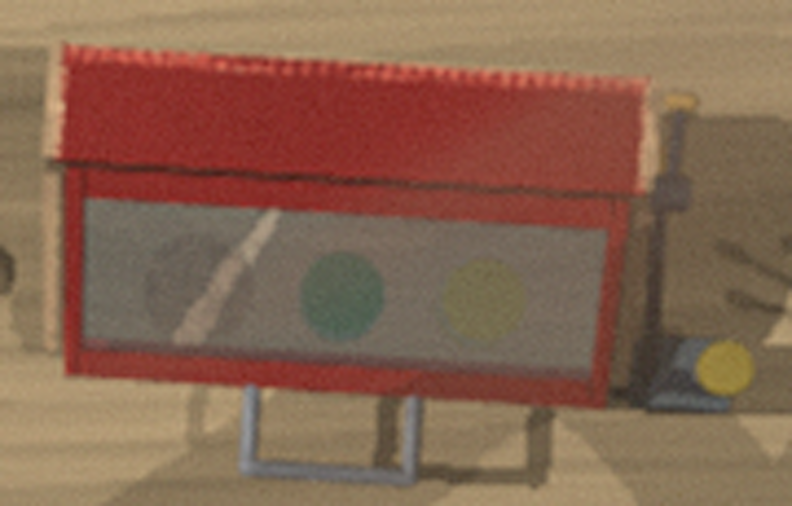

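View pics/cc.png

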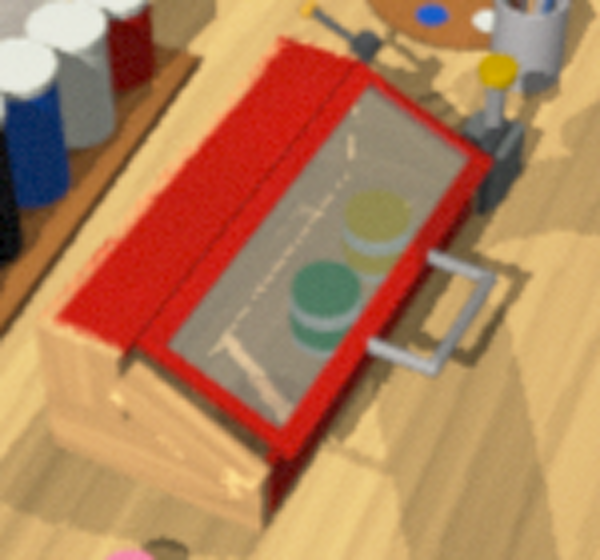

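```bash
python3 - <<'E'
from h import *
S=lambda u,v:(245+u/4,130+v/4)
T=lambda u,v:(255+u/4.4,120+v/4.4)
print("btn",two(S(498,70),T(725,367)),onz("top",*T(725,367),136),onz("side",*S(498,70),136))
HA=two(S(433,367),T(246,468));HB=two(S(492,275),T(411,480));print("handle",HA,HB)
A=onz("top",*T(62,161),145);B=onz("top",*T(640,192),145);print("hinge L,R",A,B)
A2=onz("side",*S(125,365),145);B2=onz("side",*S(362,65),145);print("hinge side",A2,B2)
for nm,sd,tp in (("red",(272.8,302.8),(203,192.3)),):
    print(nm,onz("side",*sd,58),onz("top",*tp,58),two(sd,tp))
print("blue",onz("top",209,229,58),onz("side",220+298/3.2,250+200/3.2,58))
print("green",onz("top",*T(343,296),70),onz("side",*S(328,290),70)); print("yel",onz("top",*T(484,300),70),onz("side",*S(378,215),70)); print("mat",onz("top",*T(195,291),16))
E
```

```text
btn (array([ 502.54425114, -313.77818995,  124.46865251]), np.float64(2.524475383737052)) [ 500.80154055 -311.5200352   136.        ] [ 499.99293638 -300.10673293  136.        ]
handle (array([443.64730897,   2.57267955,  87.61545723]), np.float64(3.047506717780275)) (array([ 433.39965882, -108.44499903,   88.57764569]), np.float64(3.574263912299444))
hinge L,R [645.08681516 116.16729842 145.        ] [ 615.13918239 -259.09569655  145.        ]
hinge side [641.31437866 137.04187255 145.        ] [ 608.29129006 -250.13868672  145.        ]
red [554.65119139 342.5283391   58.        ] [554.07850224 333.55219915  58.        ] (array([556.52774524, 337.14564461,  47.92963087]), np.float64(3.3424908568566165))
blue [440.90354063 315.46150282  58.        ] [439.47984768 326.59894129  58.        ]
green [558.9085597  -66.64419536  70.        ] [558.95019564 -56.29198244  70.        ]
yel [ 553.81383095 -163.48948751   70.        ] [ 553.44909702 -154.2624707    70.        ]
mat [569.97176834  38.69584651  16.        ]
```

```bash
python3 - <<'E'
from h import *
for X in ([0,0,0],[255,-624,231],[0,0,100]): print(X,px("side",X),px("top",X))
print(onz("side",320,77,0),onz("side",588,137,0)); print("table corners top",onz("top",54,80,0),onz("top",575,66,0))
from h import *
s=cv2.imread("pics/side0.png");t=cv2.imread("pics/top0.png")
cv2.imwrite("pics/d1.png",cv2.resize(s[280:350,230:340],None,fx=7,fy=7,interpolation=cv2.INTER_NEAREST))
cv2.imwrite("pics/d2.png",cv2.resize(t[165:245,160:260],None,fx=7,fy=7,interpolation=cv2.INTER_NEAREST))
E
```

```text
[0, 0, 0] [490.78531267 283.56819032] [315.58085135 368.60346429]
[255, -624, 231] [463.90230834  91.37502276] [554.23220365 294.29196466]
[0, 0, 100] [499.97650553 264.16800999] [314.7559142  380.65672717]
[ 928.10958286 -852.01065604    0.        ] [-250.93460854 -863.1106253     0.        ]
table corners top [943.89455463 845.84185051   0.        ] [ 938.79230116 -857.29515885    0.        ]
```

View pics/d1.png

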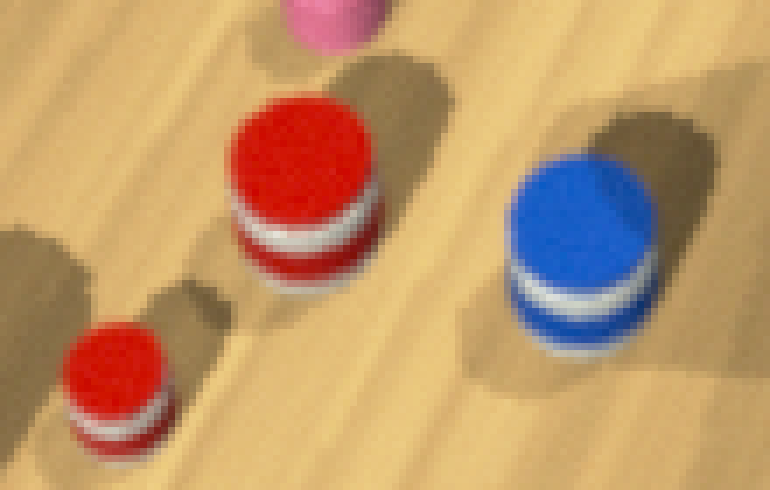

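View pics/d2.png

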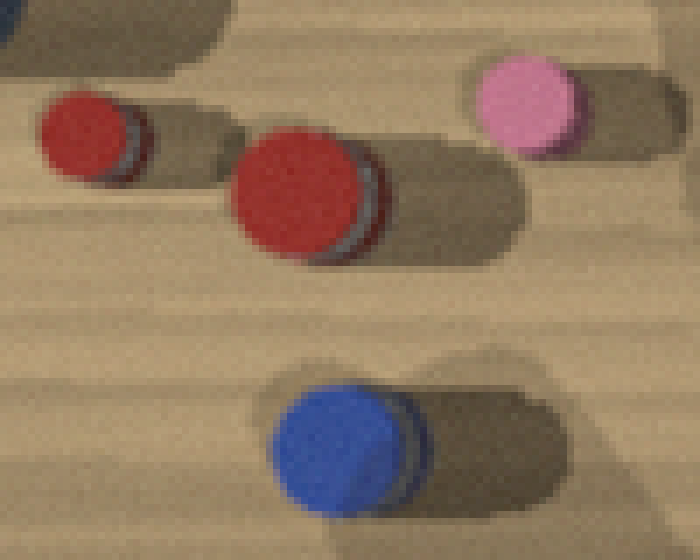

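```bash
python3 - <<'E'
from h import *
s=cv2.imread("pics/side0.png");t=cv2.imread("pics/top0.png")
sr=s[:,:,::-1];tr=t[:,:,::-1]
print("btn side",blobs("side",sr,(22,150,90),(32,255,255),10,(355,130,385,160)))
def big(im,x0,y0,x1,y1,f,name): cv2.imwrite(f"pics/{name}.png",cv2.resize(im[y0:y1,x0:x1],None,fx=f,fy=f,interpolation=cv2.INTER_NEAREST))
big(s,310,135,390,230,6,"e1"); big(t,275,160,430,235,5,"e2")
E
```

```text
btn side [([364, 143, 10, 9, 69], [368.8, 147.3])]
```

View pics/e1.png

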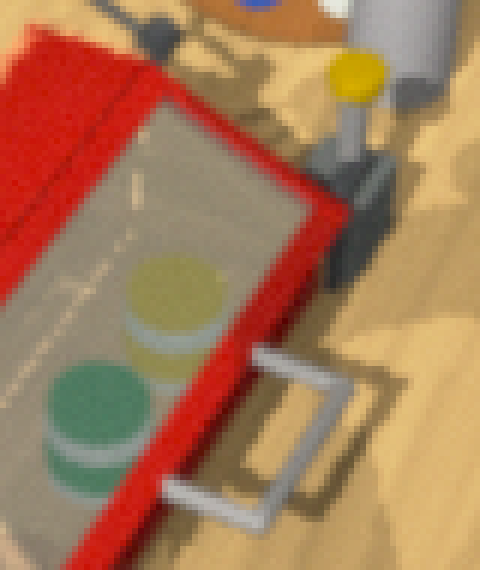

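View pics/e2.png

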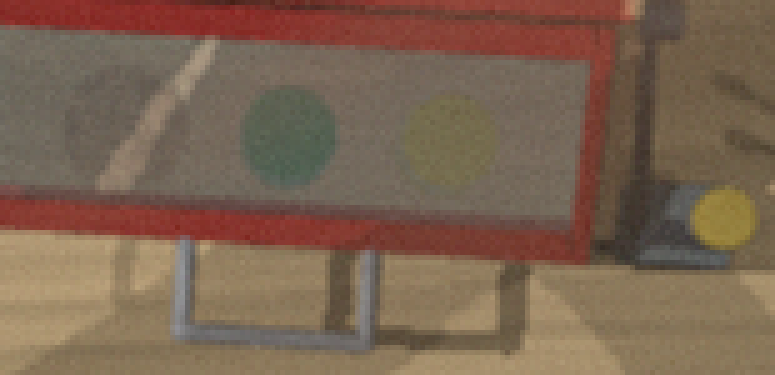

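```bash
cat > fit.py <<'E'
from h import *
from scipy.optimize import least_squares
SD={"g":(325.9,202.1),"y":(339.1,183.8),"b":(369.1,146.9),"h1":(353.4,222.1),"h2":(367.1,198.8)}
TP={"m":(299.2,185.6),"g":(332.2,186.8),"y":(364.6,187.8),"b":(419.4,203.0),"h1":(310.6,226),"h2":(348,228.2)}
def hxz(th):
    p=np.arctan2(-75,-187)-th; return 201.5*np.cos(p),145+201.5*np.sin(p)
def loc(th):
    x,z=hxz(th);return {"m":(-70,100,16),"g":(-70,0,70),"y":(-70,-100,70),"b":(-110,-253,136),"h1":(x,55,z),"h2":(x,-55,z)}
def W(p,L):
    c,s=np.cos(p[2]),np.sin(p[2]);return np.array([p[0]+c*L[0]-s*L[1],p[1]+s*L[0]+c*L[1],L[2]])
def res(p,ws=1,wt=1):
    L=loc(p[3]);r=[]
    for k,v in SD.items(): r+=list(ws*(px("side",W(p,L[k]))-v))
    for k,v in TP.items(): r+=list(wt*(px("top",W(p,L[k]))-v))
    return r
if __name__=="__main__":
    for w in((1,1),(1,0),(0,1)):
        f=least_squares(res,[630,-60,-.08,.1],args=w);p=f.x;print(w,p.round(3));print(np.round(f.fun,1))
        print({k:W(p,v).round(1) for k,v in loc(p[3]).items()})
E
python3 fit.py; python3 - <<'E'
from h import *
print(two((272.5,302.4),(202,192.1)),onz("side",272.5,302.4,58),onz("top",202,192.1,58)); print("blue",onz("side",312.8,311.1,58),onz("top",207.9,228.9,58))
E
```

```text
(1, 1) [ 6.32473e+02 -6.63450e+01 -7.80000e-02  9.70000e-02]
[ 0.6 -0.9  0.7 -1.3  0.5 -1.3  0.1 -0.3  0.6  0.3  0.1  0.4 -1.2 -0.7
 -0.6  0.1 -0.2 -0.4 -0.2 -0.2 -0.6 -0.3]
{'m': array([570.5,  38.8,  16. ]), 'g': array([562.7, -60.9,  70. ]), 'y': array([ 554.9, -160.6,   70. ]), 'b': array([ 503., -310.,  136.]), 'h1': array([444. ,   3.6,  88.4]), 'h2': array([ 435.4, -106. ,   88.4])}
(1, 0) [ 6.33096e+02 -6.06970e+01 -8.10000e-02  1.32000e-01]
[-0.3  0.3 -0.  -0.3 -0.  -0.3 -0.2 -0.2  0.5  0.3 -0.   0.  -0.  -0.
 -0.  -0.  -0.  -0.  -0.   0.  -0.   0. ]
{'m': array([571.4,  44.7,  16. ]), 'g': array([563.3, -55. ,  70. ]), 'y': array([ 555.2, -154.7,   70. ]), 'b': array([ 502.9, -303.9,  136. ]), 'h1': array([443. ,  10. ,  95.2]), 'h2': array([434. , -99.7,  95.2])}
(0, 1) [ 6.32184e+02 -6.81090e+01 -8.20000e-02  1.09000e-01]
[ 0.  -0.   0.  -0.   0.  -0.   0.  -0.   0.  -0.   0.6  0.3 -0.7 -0.6
 -0.1  0.2  0.3  0.   0.1  0.  -0.2  0. ]
{'m': array([570.6,  37.3,  16. ]), 'g': array([562.4, -62.4,  70. ]), 'y': array([ 554.3, -162.1,   70. ]), 'b': array([ 501.9, -311.3,  136. ]), 'h1': array([443.2,   2.5,  90.8]), 'h2': array([ 434.3, -107.1,   90.8])}
(array([556.5301989 , 338.75167226,  52.6362327 ]), np.float64(2.732917860924573)) [555.99878076 341.72896334  58.        ] [554.7706111  336.65079868  58.        ]
blue [442.03244865 323.03515151  58.        ] [441.28273382 318.84829331  58.        ]
```

```bash
cat > go.py <<'E'
from h import *
from scipy.spatial.transform import Rotation as R
def st():
    s=arm.sense();Rm=R.from_quat(s["tool_rot"]).as_matrix();y=np.degrees(np.arctan2(Rm[1,1],Rm[0,1]))
    print("t",round(s["t"],2),"tcp",s["eef_pos"].round(1),"yaw_y",y.round(1),"F",s["wrist_force"].round(1),"w",round(s["gripper_width"],1),"q",s["q"].round(2));return s,Rm
def to(x,y,z,yaw=None):
    s,Rm=st();d=Rm.T@(np.array([x,y,z])-s["eef_pos"])/1000
    t=None
    if yaw is not None:
        a=np.degrees(np.arctan2(Rm[1,1],Rm[0,1])); e=(yaw-a+90)%180-90; t=round(-np.radians(e),3)
    print("shift",d.round(4),"turn",t)
if __name__=="__main__":
    import sys; a=[float(v) for v in sys.argv[1:]]
    to(*a) if a else st()
E
python3 go.py 440 -50 260 -4.6
python3 -c "
from h import *
print('pink',onz('top',235.3,179.5,40),'small',onz('top',171.4,184,40),'spray',onz('top',489,241,180),'tin',onz('top',470,197,95))"
```

```text
t 0.1 tcp [ 255.1 -624.5  230.5] yaw_y 112.2 F [-0.7 -0.4 -0.5] w 85.5 q [-0.89  0.36  0.01 -0.   -1.22 -0.29]
shift [-0.3884  0.462  -0.0289] turn -1.103
pink [593.34974369 237.14242147  40.        ] small [584.09863349 438.47663678  40.        ] spray [ 392.13332627 -484.70781584  180.        ] tin [ 518.18521656 -468.71367563   95.        ]
```

Call:
{"method": "jog_arm", "body": {"moves": [[0,0,-0.04,0,0],[0,0,-0.08,0,0],[-0.03,0.035,-0.08,-0.11,0],[-0.06,0.071,-0.08,-0.25,0],[-0.09,0.107,-0.08,-0.39,0],[-0.12,0.143,-0.08,-0.53,0],[-0.15,0.179,-0.08,-0.67,0],[-0.18,0.215,-0.08,-0.8,0],[-0.21,0.25,-0.08,-0.93,0],[-0.24,0.286,-0.08,-1.1,0]], "squeeze": 30}}

```text
t: 1.1
eef_pos: [369.2, -267.6, 311.2]
tool_rot: [-0.672, 0.741, 0.0, 0.0]
wrist_force: [1.6, 0.0, 0.2]
gripper_width: 42.9
```

```bash
python3 go.py 439.5 -50 180 -4.6
```

```text
t 1.1 tcp [ 369.2 -267.6  311.2] yaw_y 174.4 F [1.6 0.  0.2] w 42.9 q [-0.19 -0.06 -0.31 -0.   -1.32  0.1 ]
shift [-0.2234 -0.0487  0.1312] turn -0.018
```

Call:
{"method": "jog_arm", "body": {"moves": [[-0.03,-0.006,0.0,-0.018,0],[-0.06,-0.013,0.0,-0.018,0],[-0.1,-0.022,0.02,-0.018,0],[-0.14,-0.03,0.04,-0.018,0],[-0.18,-0.04,0.06,-0.018,0],[-0.21,-0.046,0.09,-0.018,0],[-0.2234,-0.0487,0.11,-0.018,0],[-0.2234,-0.0487,0.131,-0.018,0],[-0.2234,-0.0487,0.131,-0.018,0],[-0.2234,-0.0487,0.131,-0.018,0]]}}

```text
t: 2.1
eef_pos: [440.6, -52.3, 180.6]
tool_rot: [-0.676, 0.736, 0.0, -0.001]
wrist_force: [0.8, 0.5, -0.1]
gripper_width: 42.4
```

```bash
python3 go.py; cat > shot.py <<'E'
from h import *
import sys
k=sys.argv[1]
for n,b,f in (("side",(240,120,420,270),4.4),("top",(240,110,460,260),3.6)):
    im=arm.read_camera(n);cv2.imwrite(f"pics/{n}{k}.png",im[:,:,::-1]);x0,y0,x1,y1=b
    cv2.imwrite(f"pics/{n}{k}c.png",cv2.resize(im[y0:y1,x0:x1,::-1],None,fx=f,fy=f,interpolation=cv2.INTER_CUBIC))
E
python3 shot.py 1; python3 -c "
from h import *
s=arm.sense()['eef_pos'];a=px('side',s);b=px('top',s);print(a,b,(a-[240,120])*4.4,(b-[240,110])*3.6)"
```

```text
t 2.1 tcp [440.6 -52.3 180.6] yaw_y 175.1 F [ 0.8  0.5 -0.1] w 42.4 q [ 0.33  0.01 -0.55  0.   -1.01 -0.41]
[362.1317723  189.39227343] [329.54417986 226.39006251] [537.37979811 305.3260031 ] [322.3590475  419.00422502]
```

View pics/side1c.png

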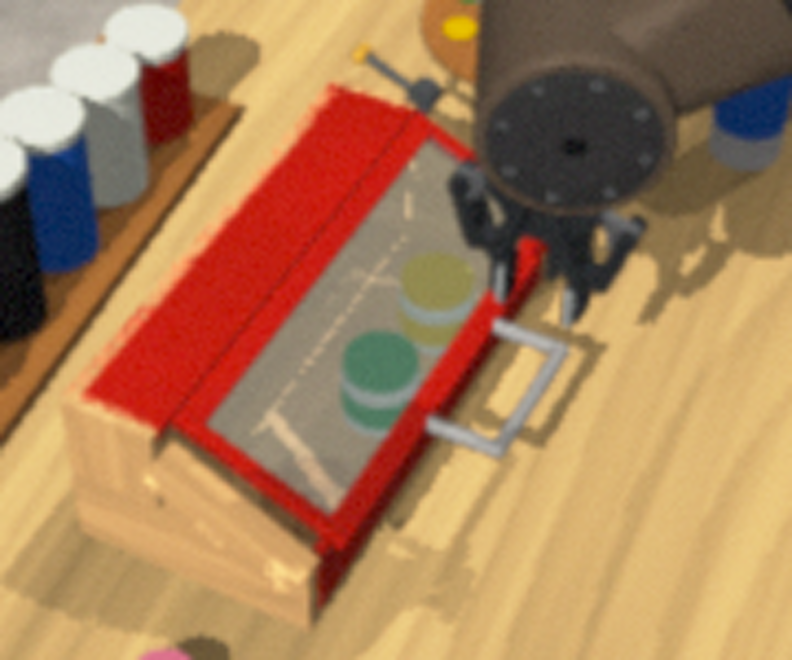

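View pics/top1c.png

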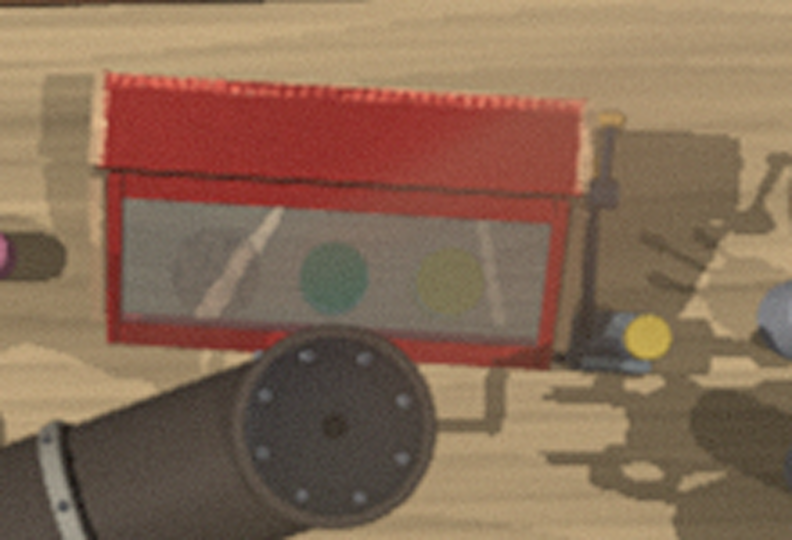

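Call:
{"method": "jog_arm", "body": {"moves": [[0,0.001,0.02,0,0],[0,0.001,0.04,0,0],[0,0.001,0.06,0,0],[0,0.001,0.08,0,0],[0,0.001,0.1,0,0],[0,0.001,0.11,0,0],[0,0.001,0.11,0,-0.5],[0,0.001,0.11,0,-1],[0,0.001,0.11,0,-1],[0,0.001,0.11,0,-1]], "squeeze": 30}}

```text
t: 3.2
eef_pos: [440.3, -52.0, 71.2]
tool_rot: [-0.676, 0.736, -0.0, 0.001]
wrist_force: [-0.5, -1.4, 0.4]
gripper_width: 10.8
```

```bash
python3 go.py; python3 shot.py 2
```

```text
t 3.2 tcp [440.3 -52.   71.2] yaw_y 175.1 F [-0.5 -1.4  0.4] w 10.8 q [ 0.33  0.16 -0.7   0.   -0.72 -0.42]
```

View pics/side2c.png

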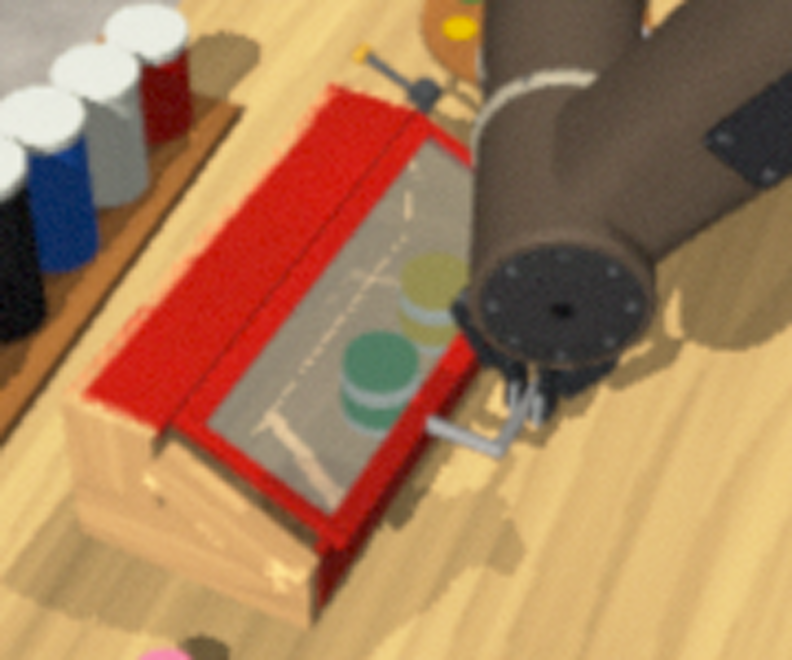

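```bash
python3 - <<'E'
from fit import hxz
import numpy as np
x0,z0=hxz(.1);print(x0,z0)
for t in np.r_[np.arange(.16,2.15,.065),2.12]:
    x,z=hxz(t);print(round(t,3),round(-(x-x0)/1000,4),round(-(z-z0)/1000,4))
E
```

```text
-193.57295226738916 89.03785073384792
0.16 0.003 -0.0117
0.225 0.0055 -0.0246
0.29 0.0071 -0.0376
0.355 0.0079 -0.0506
0.42 0.0078 -0.0637
0.485 0.0068 -0.0768
0.55 0.0051 -0.0898
0.615 0.0025 -0.1026
0.68 -0.001 -0.1152
0.745 -0.0052 -0.1276
0.81 -0.0103 -0.1397
0.875 -0.0161 -0.1514
0.94 -0.0227 -0.1628
1.005 -0.03 -0.1736
1.07 -0.038 -0.184
1.135 -0.0466 -0.1938
1.2 -0.0559 -0.2031
1.265 -0.0657 -0.2117
1.33 -0.0761 -0.2197
1.395 -0.087 -0.227
1.46 -0.0983 -0.2335
1.525 -0.1101 -0.2394
1.59 -0.1222 -0.2444
1.655 -0.1346 -0.2486
1.72 -0.1472 -0.2521
1.785 -0.16 -0.2547
1.85 -0.173 -0.2564
1.915 -0.1861 -0.2573
1.98 -0.1992 -0.2574
2.045 -0.2122 -0.2566
2.11 -0.2252 -0.255
2.12 -0.2272 -0.2546
```

Call:
{"method": "jog_arm", "body": {"moves": [[0,0.003,-0.0117,0,-1],[0,0.0055,-0.0246,0,-1],[0,0.0071,-0.0376,0,-1],[0,0.0079,-0.0506,0,-1],[0,0.0078,-0.0637,0,-1],[0,0.0068,-0.0768,0,-1],[0,0.0051,-0.0898,0,-1],[0,0.0025,-0.1026,0,-1],[0,-0.001,-0.1152,0,-1],[0,-0.0052,-0.1276,0,-1]], "squeeze": 30}}

```text
t: 4.3
eef_pos: [443.4, -52.3, 197.5]
tool_rot: [-0.676, 0.737, 0.001, -0.001]
wrist_force: [-0.8, 1.3, -7.2]
gripper_width: 10.7
```

```bash
python3 go.py; python3 shot.py 3
```

```text
t 4.3 tcp [443.4 -52.3 197.5] yaw_y 175.1 F [-0.8  1.3 -7.2] w 10.7 q [ 0.33  0.   -0.51 -0.   -1.06 -0.41]
```

View pics/side3c.png

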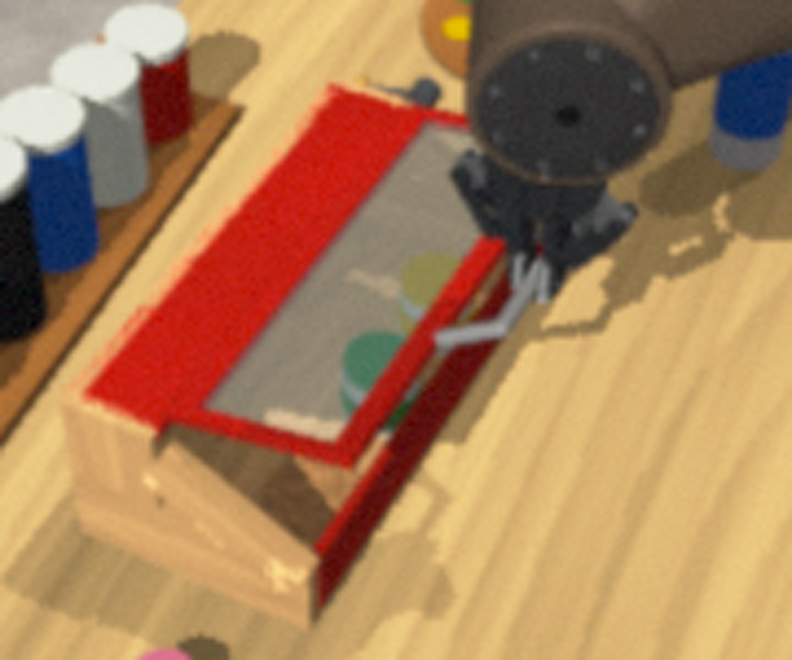

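The door is rising in the grip with about 7 N on the wrist, so I'll continue along the arc.

Call:
{"method": "jog_arm", "body": {"moves": [[0,-0.0051,-0.0121,0,-1],[0,-0.0109,-0.0238,0,-1],[0,-0.0175,-0.0352,0,-1],[0,-0.0248,-0.046,0,-1],[0,-0.0328,-0.0564,0,-1],[0,-0.0414,-0.0662,0,-1],[0,-0.0507,-0.0755,0,-1],[0,-0.0605,-0.0841,0,-1],[0,-0.0709,-0.0921,0,-1],[0,-0.0818,-0.0994,0,-1]]}}

```text
t: 5.4
eef_pos: [522.3, -59.7, 301.3]
tool_rot: [-0.677, 0.736, 0.002, -0.002]
wrist_force: [-26.9, 8.9, 30.6]
gripper_width: 10.7
```

```bash
python3 go.py
```

```text
t 5.4 tcp [522.3 -59.7 301.3] yaw_y 175.2 F [-26.9   8.9  30.6] w 10.7 q [ 0.26  0.07 -0.2  -0.   -1.31 -0.34]
```

Call:
{"method": "jog_arm", "body": {"moves": [[0,0.002,-0.003,0,-1],[0,-0.0093,-0.0105,0,-1],[0,-0.0211,-0.0164,0,-1],[0,-0.0332,-0.0214,0,-1],[0,-0.0456,-0.0256,0,-1],[0,-0.0582,-0.0291,0,-1],[0,-0.071,-0.0317,0,-1],[0,-0.084,-0.0334,0,-1],[0,-0.0971,-0.0343,0,-1],[0,-0.0971,-0.0343,0,-1]]}}

```text
t: 6.4
eef_pos: [624.8, -68.4, 334.0]
tool_rot: [-0.677, 0.736, -0.001, 0.0]
wrist_force: [-0.0, -0.6, 6.3]
gripper_width: 11.0
```

```bash
python3 go.py; python3 shot.py 4
```

```text
t 6.4 tcp [624.8 -68.4 334. ] yaw_y 175.1 F [-0.  -0.6  6.3] w 11.0 q [ 0.2   0.24  0.07  0.   -1.4  -0.29]
```

View pics/side4c.png

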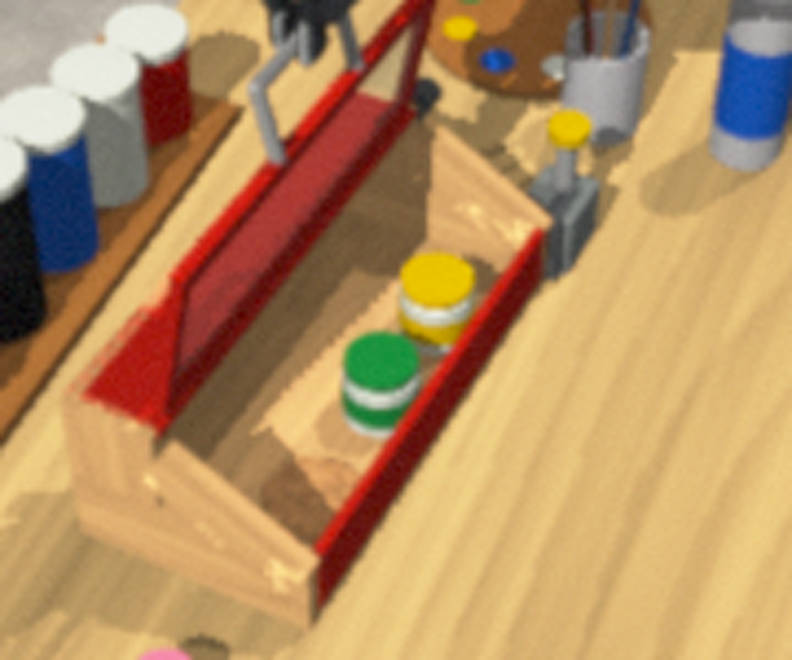

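Call:
{"method": "jog_arm", "body": {"moves": [[0,-0.01,0,0,-1],[0,-0.02,0.0005,0,-1],[0,-0.03,0.0013,0,-1],[0,-0.0395,0.0023,0,-1],[0,-0.0395,0.0023,0,-1],[0,-0.0395,0.0023,0,-1],[0,-0.0395,0.0023,0,-1],[0,-0.0395,0.0023,0,-1],[0,-0.0395,0.0023,0,-1],[0,-0.0395,0.0023,0,-1]]}}

```text
t: 7.5
eef_pos: [663.0, -71.7, 331.1]
tool_rot: [-0.676, 0.736, -0.001, 0.0]
wrist_force: [-1.9, -1.6, 5.4]
gripper_width: 10.4
```

```bash
python3 go.py
```

```text
t 7.5 tcp [663.  -71.7 331.1] yaw_y 175.1 F [-1.9 -1.6  5.4] w 10.4 q [ 0.18  0.3   0.15  0.   -1.42 -0.27]
```

Call:
{"method": "jog_arm", "body": {"moves": [[0,-0.003,0,0,-1],[0,-0.003,0,0,-1],[0,-0.003,0,0,0.6],[0,-0.003,0,0,0.6],[0,-0.003,0,0,0.6],[0,-0.003,0,0,0.6],[0,0.009,0,0,0.6],[0,0.009,-0.03,0,0.6],[0,0.009,-0.06,0,0.6],[0,0.009,-0.08,0,0.6]]}}

```text
t: 8.5
eef_pos: [653.1, -70.4, 411.9]
tool_rot: [-0.676, 0.736, -0.001, 0.001]
wrist_force: [0.6, -0.3, 0.3]
gripper_width: 68.6
```

```bash
python3 go.py; python3 shot.py 5
```

```text
t 8.5 tcp [653.1 -70.4 411.9] yaw_y 175.1 F [ 0.6 -0.3  0.3] w 68.6 q [ 0.19  0.28  0.29  0.   -1.58 -0.27]
```

View pics/side5.png

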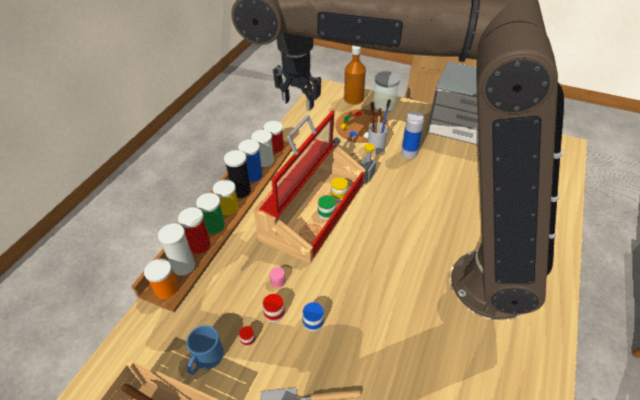

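View pics/top5.png

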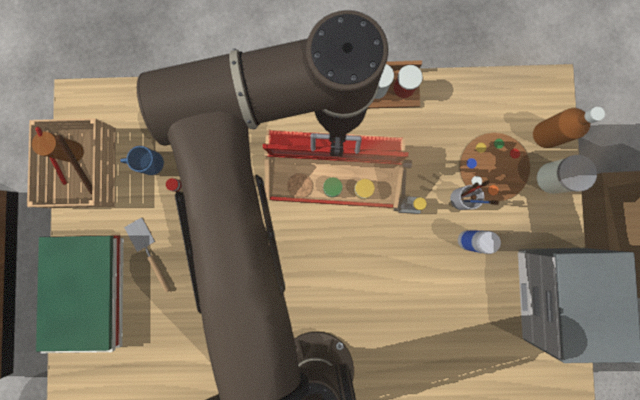

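```bash
python3 - <<'E'
from h import *
s=arm.sense()['eef_pos']
for dz in (0,54+19,100,150,180,200,220,250,300): print(dz,px("side",s+[0,0,dz]).round(1),px("top",s+[0,0,dz]).round(1))
# disc top radius
im=cv2.imread("pics/side5.png");cv2.imwrite("pics/w5.png",cv2.resize(im[0:120,200:340],None,fx=5,fy=5,interpolation=cv2.INTER_CUBIC))
E
```

```text
0 [298.3 106.9] [336.4 130.7]
73 [297.1  84.5] [337.4 122.6]
100 [296.7  75.7] [337.8 119.2]
150 [295.8  58.7] [338.6 112.4]
180 [295.2  47.9] [339.1 107.8]
200 [294.8  40.5] [339.5 104.6]
220 [294.4  33. ] [339.9 101.2]
250 [293.8  21.2] [340.5  95.7]
300 [292.8   0.6] [341.7  85.3]
```

View pics/w5.png

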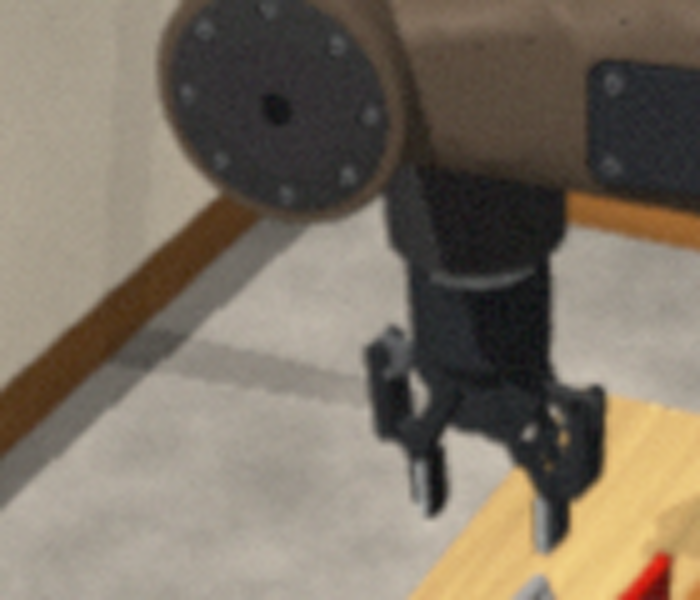

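```bash
python3 - <<'E'
from h import *
s=cv2.imread("pics/side5.png");t=cv2.imread("pics/top5.png")
f=lambda im,b,k,n:cv2.imwrite(n,cv2.resize(im[b[1]:b[3],b[0]:b[2]],None,fx=k,fy=k,interpolation=cv2.INTER_CUBIC))
f(s,(250,170,370,260),6,"pics/s5m.png");f(t,(260,150,420,220),5,"pics/t5m.png")
E
```

```text
(no output)
```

View pics/s5m.png

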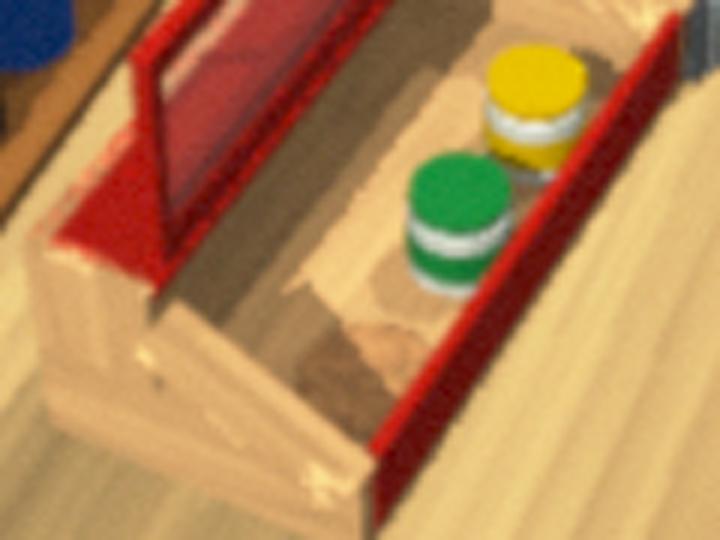

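View pics/t5m.png

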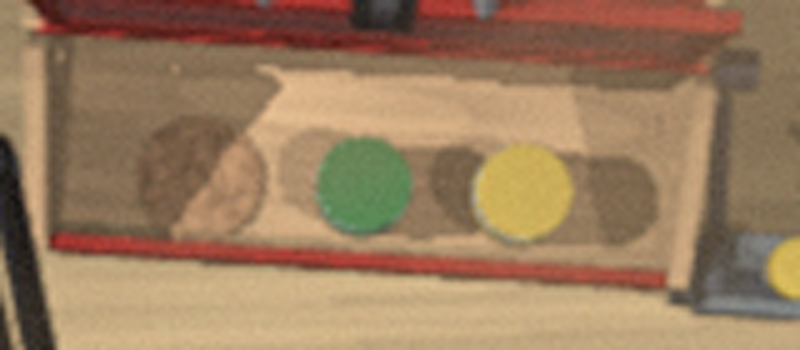

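```bash
python3 -c "
from h import *
print(onz('top',300,185,16))"; python3 go.py 555.5 338.5 180 85.4
```

```text
[573.53645317  36.46236555  16.        ]
t 8.6 tcp [653.8 -70.5 413.2] yaw_y 175.1 F [-0.6 -0.5  0.1] w 68.1 q [ 0.19  0.27  0.29  0.   -1.58 -0.27]
shift [-0.399   0.134   0.2327] turn 1.566
```

Call:
{"method": "jog_arm", "body": {"moves": [[-0.02,0.008,0,0,1],[-0.06,0.02,0,0.1,1],[-0.1,0.034,0,0.24,1],[-0.14,0.047,0,0.38,1],[-0.18,0.06,0,0.52,1],[-0.22,0.074,0.01,0.66,1],[-0.26,0.087,0.03,0.8,1],[-0.3,0.1,0.06,0.94,1],[-0.33,0.111,0.09,1.08,1],[-0.36,0.121,0.12,1.22,1]]}}

```text
t: 9.6
eef_pos: [561.9, 300.0, 287.7]
tool_rot: [-0.13, 0.992, 0.0, -0.0]
wrist_force: [-0.3, 0.7, 0.7]
gripper_width: 85.5
```

```bash
python3 go.py 555.5 338.5 140 85.4
```

```text
t 9.6 tcp [561.9 300.  287.7] yaw_y 104.9 F [-0.3  0.7  0.7] w 85.5 q [ 0.8   0.27  0.01 -0.   -1.31 -2.11]
shift [-0.0038  0.0389  0.1477] turn 0.341
```

Call:
{"method": "jog_arm", "body": {"moves": [[-0.001,0.01,0.03,0.08,1],[-0.002,0.025,0.06,0.2,1],[-0.0038,0.039,0.09,0.341,1],[-0.0038,0.039,0.12,0.341,1],[-0.0038,0.039,0.145,0.341,1],[-0.0038,0.039,0.147,0.341,1],[-0.0038,0.039,0.147,0.341,1],[-0.0038,0.039,0.147,0.341,1],[-0.0038,0.039,0.147,0.341,1],[-0.0038,0.039,0.147,0.341,1]]}}

```text
t: 10.6
eef_pos: [557.4, 337.6, 143.7]
tool_rot: [0.038, 0.999, 0.001, 0.001]
wrist_force: [-0.3, 0.3, -0.9]
gripper_width: 85.4
```

```bash
python3 go.py 555.5 338.5 30; python3 - <<'E'
from h import *
im=arm.read_camera("side");cv2.imwrite("pics/side6c.png",cv2.resize(im[210:350,210:350,::-1],None,fx=4.2,fy=4.2,interpolation=cv2.INTER_CUBIC))
s=arm.sense()['eef_pos'];print((px("side",s)-[210,210])*4.2,(px("side",s-[0,0,s[2]-58])-[210,210])*4.2)
E
```

```text
t 10.6 tcp [557.4 337.6 143.7] yaw_y 85.7 F [-0.3  0.3 -0.9] w 85.4 q [ 0.84  0.38 -0.16  0.   -1.03 -2.49]
shift [0.0021 0.0005 0.1137] turn None
[252.30622273 310.97041776] [263.70237967 382.33565986]
```

View pics/side6c.png

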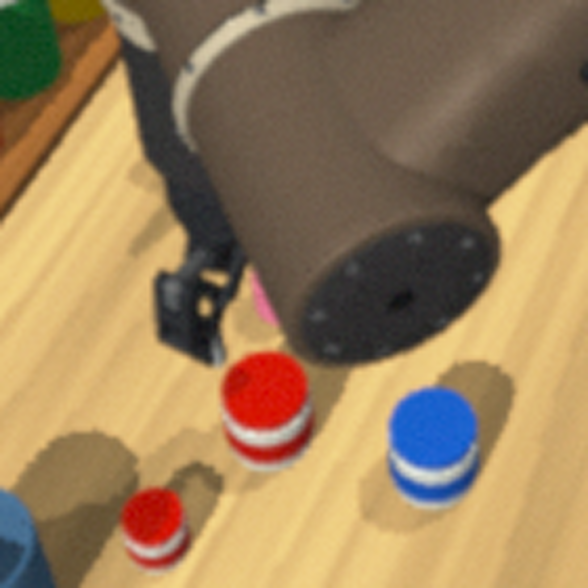

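Call:
{"method": "jog_arm", "body": {"moves": [[0.001,0.002,0.025,0,1],[0.001,0.002,0.05,0,1],[0.001,0.002,0.075,0,1],[0.001,0.002,0.095,0,1],[0.001,0.002,0.11,0,1],[0.001,0.002,0.113,0,1],[0.001,0.002,0.113,0,-0.2],[0.001,0.002,0.113,0,-0.2],[0.001,0.002,0.113,0,-0.2],[0.001,0.002,0.113,0,-0.2]], "squeeze": 30}}

```text
t: 11.65
eef_pos: [556.7, 339.9, 30.8]
tool_rot: [0.037, 0.999, 0.001, 0.001]
wrist_force: [-0.8, 0.2, 5.5]
gripper_width: 58.2
```

```bash
python3 go.py 556 340 30
```

```text
t 11.65 tcp [556.7 339.9  30.8] yaw_y 85.7 F [-0.8  0.2  5.5] w 58.2 q [ 0.85  0.5  -0.27  0.   -0.8  -2.49]
shift [0.0007 0.     0.0008] turn None
```

Call:
{"method": "jog_arm", "body": {"moves": [[0,0,-0.01,0,-0.2],[0,0,-0.03,0,-0.2],[0,0,-0.06,0,-0.2],[0,0,-0.09,0,-0.2],[0,0,-0.12,0,-0.2],[0,0,-0.15,0,-0.2],[0,0,-0.17,0,-0.2],[0,0,-0.17,0,-0.2],[0,0,-0.17,0,-0.2],[0,0,-0.17,0,-0.2]]}}

```text
t: 12.65
eef_pos: [555.3, 338.9, 197.9]
tool_rot: [0.038, 0.999, -0.001, -0.001]
wrist_force: [-0.0, 0.7, -1.7]
gripper_width: 58.0
```

```bash
python3 go.py 570.5 38.5 200 85.4; python3 - <<'E'
from h import *
im=arm.read_camera("side");cv2.imwrite("pics/side7.png",im[:,:,::-1])
E
```

```text
t 12.65 tcp [555.3 338.9 197.9] yaw_y 85.7 F [-0.   0.7 -1.7] w 58.0 q [ 0.85  0.34 -0.09 -0.   -1.14 -2.49]
shift [-0.0378 -0.2984 -0.0017] turn 0.005
```

View pics/side7.png

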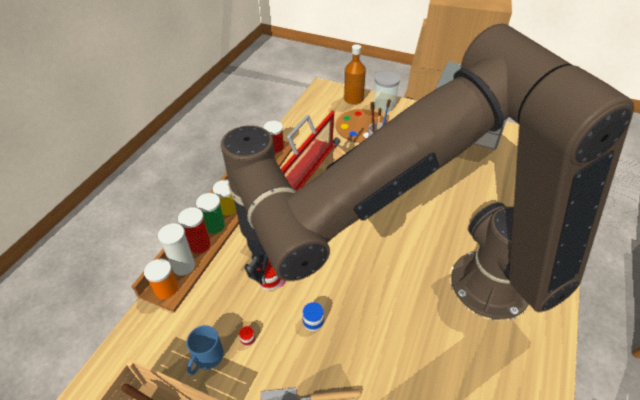

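Call:
{"method": "jog_arm", "body": {"moves": [[-0.005,-0.02,0,0,-0.2],[-0.01,-0.055,0,0,-0.2],[-0.015,-0.095,0,0,-0.2],[-0.02,-0.135,0,0,-0.2],[-0.023,-0.175,0,0,-0.2],[-0.026,-0.215,0,0.005,-0.2],[-0.029,-0.25,0,0.005,-0.2],[-0.032,-0.28,0,0.005,-0.2],[-0.0325,-0.298,0,0.005,-0.2],[-0.0325,-0.2985,0,0.005,-0.2]]}}

```text
t: 13.7
eef_pos: [565.4, 37.0, 198.7]
tool_rot: [0.041, 0.999, -0.0, -0.001]
wrist_force: [-0.5, 0.6, -2.4]
gripper_width: 58.5
```

```bash
python3 go.py 565.5 38.5 50 85.4;python3 shot.py 8
```

```text
t 13.7 tcp [565.4  37.  198.7] yaw_y 85.3 F [-0.5  0.6 -2.4] w 58.5 q [ 0.41  0.21 -0.28 -0.   -1.09 -2.06]
shift [-0.0002  0.0016  0.1487] turn -0.002
```

View pics/side8.png

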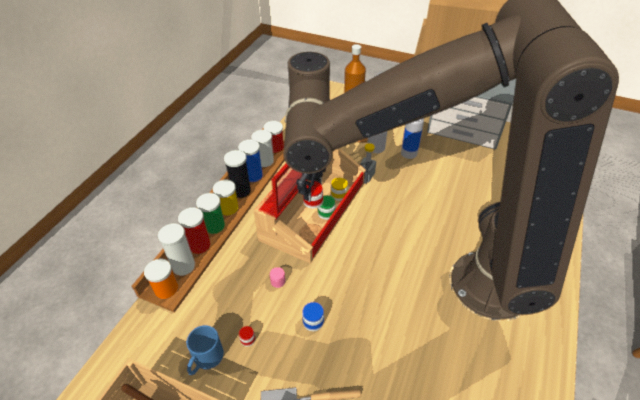

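View pics/top8.png

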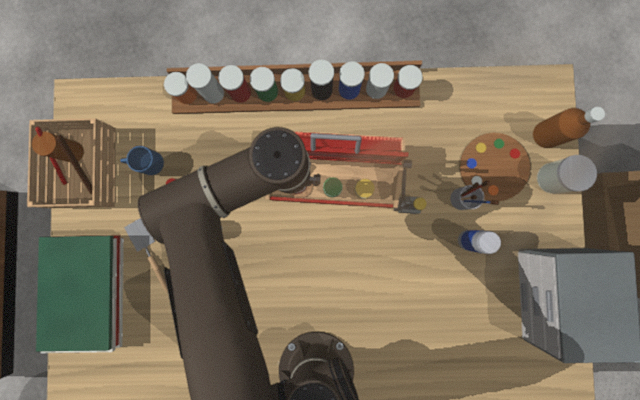

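Call:
{"method": "jog_arm", "body": {"moves": [[0,0.0015,0.015,0,-0.2],[0,0.0015,0.03,0,-0.2],[0,0.0015,0.045,0,-0.2],[0,0.0015,0.06,0,-0.2],[0,0.0015,0.075,0,-0.2],[0,0.0015,0.09,0,-0.2],[0,0.0015,0.1,0,-0.2],[0,0.0015,0.11,0,-0.2],[0,0.0015,0.12,0,-0.2],[0,0.0015,0.12,0,-0.2]]}}

```text
t: 14.8
eef_pos: [565.4, 40.8, 77.9]
tool_rot: [0.04, 0.999, -0.0, -0.001]
wrist_force: [-0.3, 0.4, -3.0]
gripper_width: 58.4
```

```bash
python3 go.py 565.5 38.5 47 85.4;python3 shot.py 9
```

```text
t 14.8 tcp [565.4  40.8  77.9] yaw_y 85.4 F [-0.3  0.4 -3. ] w 58.4 q [ 0.42  0.33 -0.42 -0.   -0.82 -2.07]
shift [-0.0003 -0.0023  0.0309] turn 0.0
```

View pics/side9c.png

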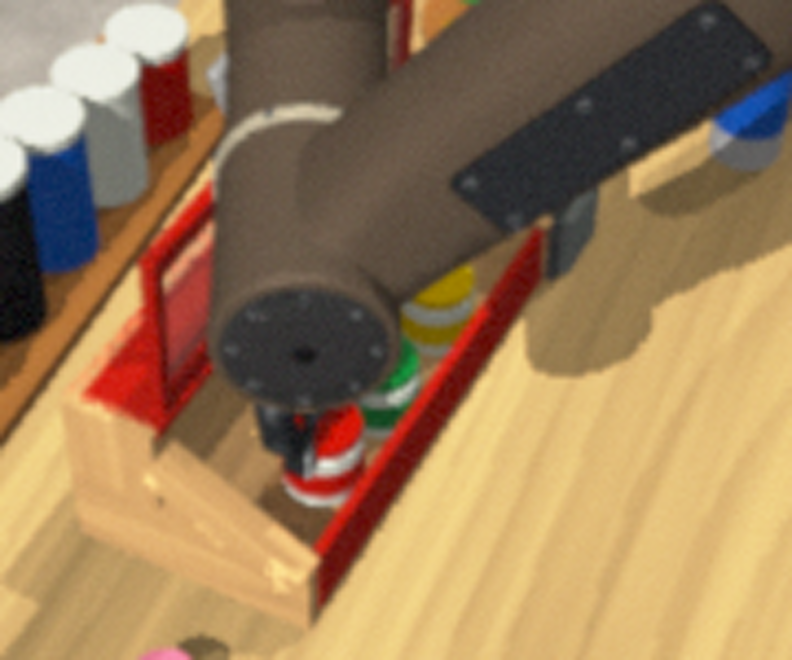

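View pics/top9c.png

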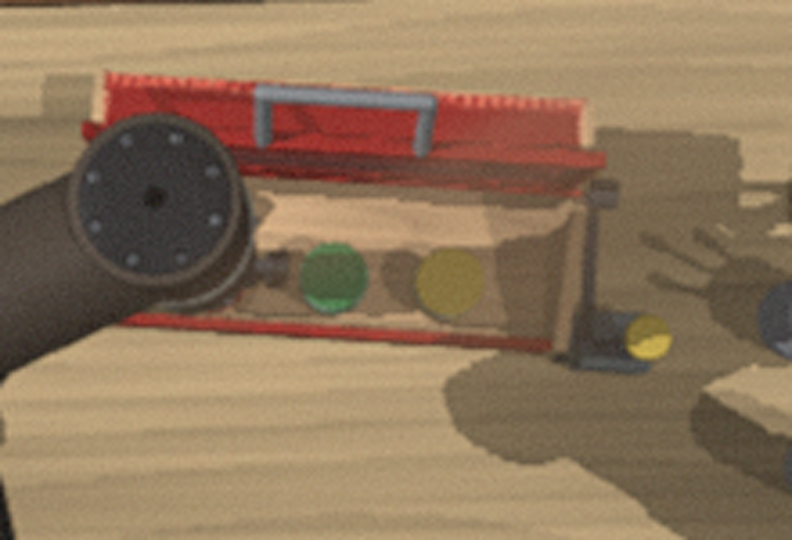

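Call:
{"method": "jog_arm", "body": {"moves": [[0,-0.002,0.005,0,-0.2],[0,-0.002,0.01,0,-0.2],[0,-0.002,0.015,0,-0.2],[0,-0.002,0.02,0,-0.2],[0,-0.002,0.024,0,-0.2],[0,-0.002,0.027,0,-0.2],[0,-0.002,0.029,0,-0.2],[0,-0.002,0.03,0,-0.2],[0,-0.002,0.03,0,-0.2],[0,-0.002,0.03,0,-0.2]]}}

```text
t: 15.9
eef_pos: [566.1, 38.9, 49.4]
tool_rot: [0.04, 0.999, 0.0, 0.0]
wrist_force: [0.5, 0.3, -2.8]
gripper_width: 57.7
```

```bash
python3 go.py 565.5 38.5 47 85.4;python3 shot.py 10
```

```text
t 15.9 tcp [566.1  38.9  49.4] yaw_y 85.4 F [ 0.5  0.3 -2.8] w 57.7 q [ 0.41  0.37 -0.45  0.   -0.76 -2.06]
shift [ 0.0006 -0.0004  0.0024] turn 0.0
```

View pics/side10c.png

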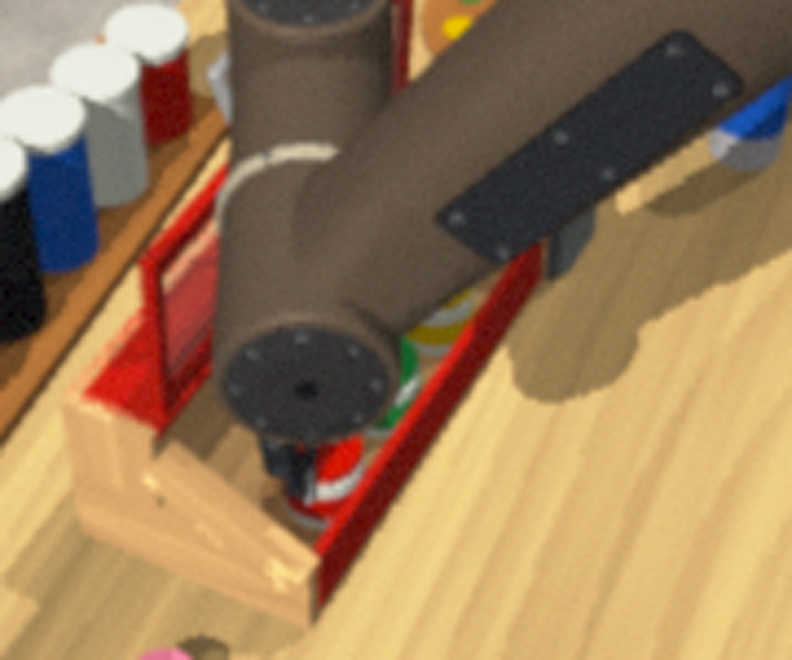

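Call:
{"method": "jog_arm", "body": {"moves": [[0,0,0.001,0,-0.2],[0,0,0.002,0,-0.2],[0,0,0.003,0,-0.2],[0,0,0.003,0,-0.2],[0,0,0.003,0,0.2],[0,0,0.003,0,0.65],[0,0,0.003,0,0.65],[0,0,0.003,0,0.65],[0,0,0.003,0,0.65],[0,0,0.003,0,0.65]]}}

```text
t: 17.0
eef_pos: [566.0, 38.8, 46.2]
tool_rot: [0.04, 0.999, -0.0, -0.0]
wrist_force: [-0.2, -0.1, -0.5]
gripper_width: 71.1
```

```bash
python3 go.py
```

```text
t 17.0 tcp [566.   38.8  46.2] yaw_y 85.4 F [-0.2 -0.1 -0.5] w 71.1 q [ 0.41  0.37 -0.45 -0.   -0.75 -2.06]
```

Call:
{"method": "jog_arm", "body": {"moves": [[0,0,-0.005,0,0.65],[0,0,-0.015,0,0.65],[0,0,-0.03,0,0.65],[0,0,-0.05,0,0.65],[0,0,-0.08,0,0.65],[0,0,-0.11,0,0.65],[0,0,-0.14,0,0.65],[0,0,-0.17,0,0.65],[0,0,-0.2,0,0.65],[0,0,-0.22,0,0.65]]}}

```text
t: 18.0
eef_pos: [566.5, 38.7, 270.0]
tool_rot: [0.04, 0.999, 0.001, 0.002]
wrist_force: [0.8, -0.6, 0.6]
gripper_width: 70.9
```

```bash
python3 go.py;python3 shot.py 11
```

```text
t 18.0 tcp [566.5  38.7 270. ] yaw_y 85.4 F [ 0.8 -0.6  0.6] w 70.9 q [ 0.41  0.16 -0.17  0.   -1.24 -2.06]
```

View pics/side11c.png

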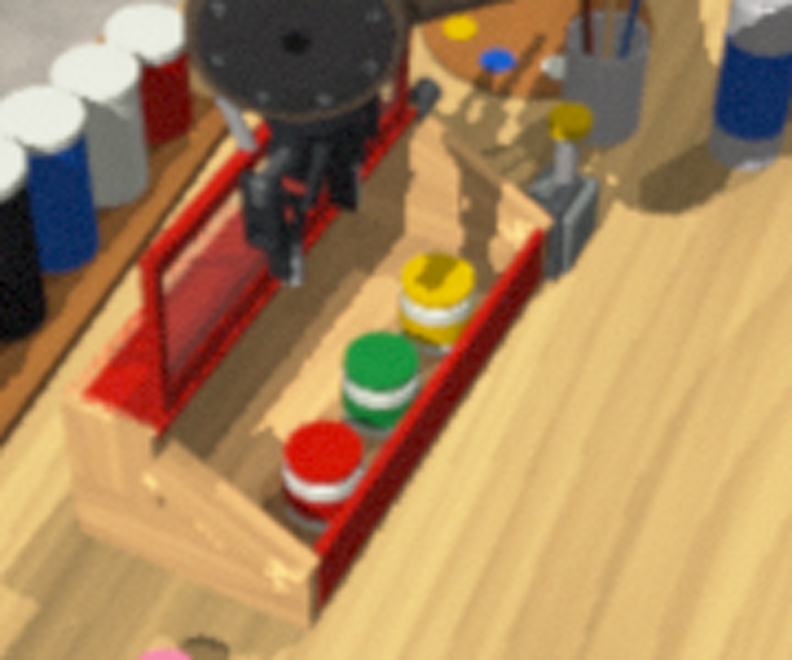

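View pics/top11c.png

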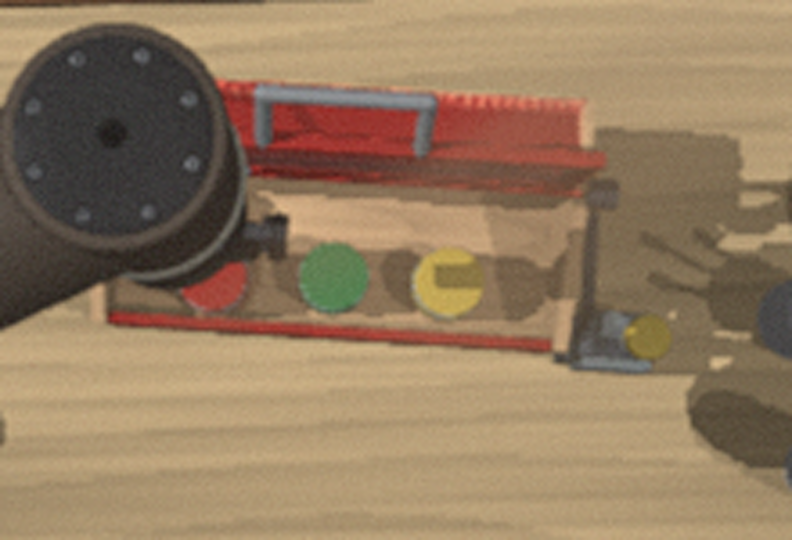

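```bash
python3 - <<'E'
from h import *
# side5: TCP (653.8,-70.5,413.2), j1=.19 ; elbow cap centre (255,21), cap radius ~ 22px
for L in (190,240,260):
  for z in (640,660,680,700,720): print(L,z-413,px("side",[653.8-.189*L,-70.5+.982*L,z]).round(1))
# side7: TCP(555.3,338.9,198) j1=.85 cap (302,258)
for L in (190,240,260):
  for dz in (230,250,270,290): print("7",L,dz,px("side",[555.3-.751*L,338.9+.66*L,198+dz]).round(1))
E
```

```text
190 227 [272.4  70.5]
190 247 [271.7  62.2]
190 267 [270.8  53.7]
190 287 [270.  45.]
190 307 [269.2  35.9]
240 227 [265.7  82.8]
240 247 [264.8  74.4]
240 267 [263.9  65.8]
240 287 [262.9  56.9]
240 307 [261.9  47.8]
260 227 [262.9  87.9]
260 247 [261.9  79.5]
260 267 [260.9  70.9]
260 287 [259.9  62. ]
260 307 [258.8  52.7]
7 190 230 [293.1 278.9]
7 190 250 [292.6 273. ]
7 190 270 [292.  266.9]
7 190 290 [291.4 260.6]
7 240 230 [303.6 299.2]
7 240 250 [303.3 293.5]
7 240 270 [302.9 287.5]
7 240 290 [302.5 281.3]
7 260 230 [308.1 307.8]
7 260 250 [307.7 302.1]
7 260 270 [307.4 296.2]
7 260 290 [307.1 290.1]
```

```bash
python3 go.py 502.5 -309 175 175.4
```

```text
t 18.1 tcp [567.4  39.  270.9] yaw_y 85.4 F [-0.8 -1.   0.1] w 70.7 q [ 0.41  0.16 -0.17  0.   -1.24 -2.06]
shift [ 0.0376 -0.3523  0.0949] turn -1.57
```

Call:
{"method": "jog_arm", "body": {"moves": [[0.004,-0.02,0,-0.1,-1],[0.009,-0.06,0,-0.24,-1],[0.013,-0.1,0,-0.38,-1],[0.017,-0.14,0,-0.52,-1],[0.021,-0.18,0,-0.66,-1],[0.025,-0.22,0.01,-0.8,-1],[0.029,-0.26,0.02,-0.94,-1],[0.033,-0.3,0.03,-1.08,-1],[0.036,-0.335,0.05,-1.22,-1],[0.0376,-0.352,0.07,-1.36,-1]]}}

```text
t: 19.1
eef_pos: [499.4, -311.4, 195.9]
tool_rot: [-0.599, 0.801, -0.0, 0.0]
wrist_force: [-0.6, 0.8, -0.6]
gripper_width: 0.1
```

```bash
python3 go.py 502.5 -309 170 175.4
```

```text
t 19.1 tcp [ 499.4 -311.4  195.9] yaw_y 163.5 F [-0.6  0.8 -0.6] w 0.1 q [-0.23  0.24 -0.24  0.   -1.09 -0.06]
shift [-0.0032 -0.0023  0.0259] turn -0.207
```

Call:
{"method": "jog_arm", "body": {"moves": [[-0.001,-0.001,0.005,-0.1,-1],[-0.0032,-0.0023,0.015,-0.207,-1],[-0.0032,-0.0023,0.026,-0.207,-1],[-0.0032,-0.0023,0.036,-0.207,-1],[-0.0032,-0.0023,0.036,-0.207,-1],[-0.0032,-0.0023,0.036,-0.207,-1],[-0.0032,-0.0023,0.036,-0.207,-1],[-0.0032,-0.0023,0.036,-0.207,-1],[-0.0032,-0.0023,0.036,-0.207,-1],[-0.0032,-0.0023,0.036,-0.207,-1]]}}

```text
t: 20.1
eef_pos: [503.6, -306.7, 160.6]
tool_rot: [-0.677, 0.736, -0.0, 0.0]
wrist_force: [-0.9, 0.3, -0.7]
gripper_width: -0.1
```

```bash
python3 go.py 502.5 -309 125 175.4;python3 shot.py 12; python3 - <<'E'
from h import *
t=cv2.imread("pics/top12.png");s=cv2.imread("pics/side12.png")
cv2.imwrite("pics/s12m.png",cv2.resize(s[90:210,330:450],None,fx=5,fy=5,interpolation=cv2.INTER_CUBIC))
e=arm.sense()['eef_pos'];print((px("side",e)-[330,90])*5)
E
```

```text
t 20.1 tcp [ 503.6 -306.7  160.6] yaw_y 175.2 F [-0.9  0.3 -0.7] w -0.1 q [-0.22  0.27 -0.28  0.   -1.02  0.13]
shift [0.0024 0.0009 0.0356] turn -0.004
[198.24950755 253.46722462]
```

View pics/s12m.png

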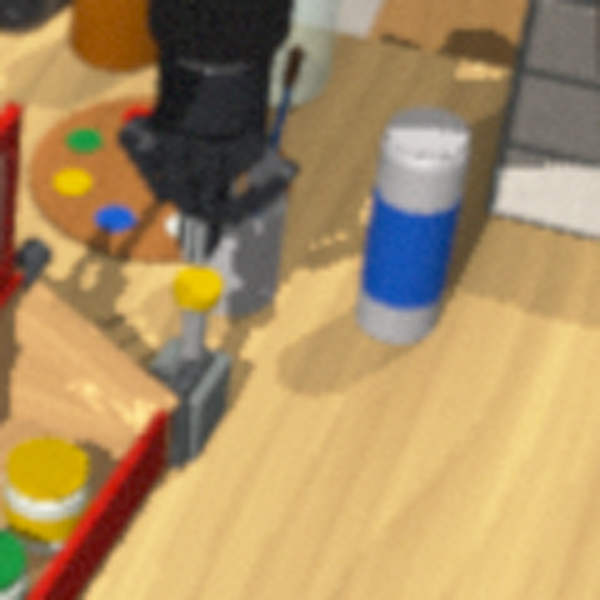

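View pics/top12.png

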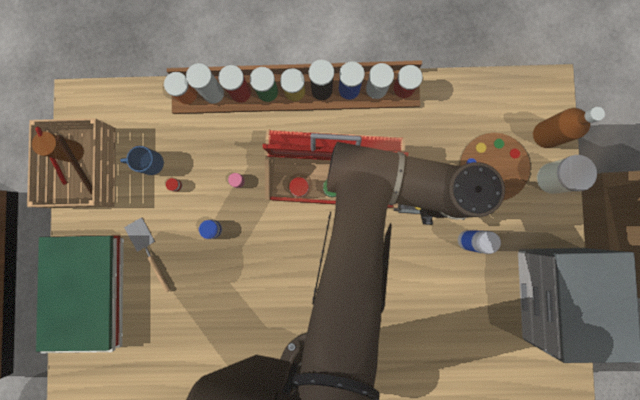

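Call:
{"method": "jog_arm", "body": {"moves": [[0.002,0.001,0.012,0,-1],[0.002,0.001,0.023,0,-1],[0.002,0.001,0.031,0,-1],[0.002,0.001,0.038,0,-1],[0.002,0.001,0.039,0,-1],[0.002,0.001,0.039,0,-1],[0.002,0.001,0.039,0,-1],[0.002,0.001,0.039,0,-1],[0.002,0.001,0.039,0,-1],[0.002,0.001,0.039,0,-1]]}}

```text
t: 21.2
eef_pos: [502.0, -308.8, 121.8]
tool_rot: [-0.677, 0.736, -0.0, -0.0]
wrist_force: [-3.7, 2.1, 10.7]
gripper_width: 0.1
```

```bash
python3 go.py;python3 shot.py 13
```

```text
t 21.2 tcp [ 502.  -308.8  121.8] yaw_y 175.2 F [-3.7  2.1 10.7] w 0.1 q [-0.22  0.31 -0.33  0.   -0.93  0.14]
```

View pics/side13.png

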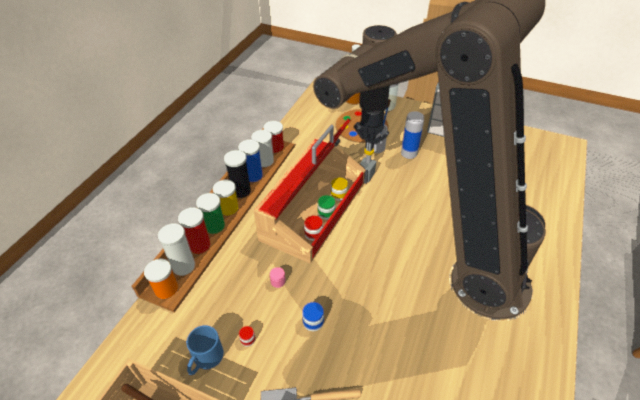

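The button is pressed and the door is sinking (handle now at (323,145)). I'll lift off and wait.

Call:
{"method": "jog_arm", "body": {"moves": [[0,0,-0.02,0,-1],[0,0,-0.05,0,-1],[0,0,-0.09,0,-1],[0,0,-0.13,0,-1],[0,0,-0.15,0,-1],[0,0,-0.15,0,-1],[0,0,-0.15,0,-1],[0,0,-0.15,0,-1],[0,0,-0.15,0,-1],[0,0,-0.15,0,-1]]}}

```text
t: 22.3
eef_pos: [502.0, -308.4, 270.2]
tool_rot: [-0.677, 0.736, 0.001, -0.0]
wrist_force: [0.5, 0.5, 0.2]
gripper_width: 0.1
```

Call:
{"method": "jog_arm", "body": {"moves": [[0,0,0,0,-1],[0,0,0,0,-1],[0,0,0,0,-1],[0,0,0,0,-1],[0,0,0,0,-1],[0,0,0,0,-1],[0,0,0,0,-1],[0,0,0,0,-1],[0,0,0,0,-1],[0,0,0,0,-1]]}}

```text
t: 23.3
eef_pos: [502.3, -308.5, 271.3]
tool_rot: [-0.677, 0.736, 0.0, 0.0]
wrist_force: [0.4, -0.0, -0.0]
gripper_width: -0.1
```

Call:
{"method": "jog_arm", "body": {"moves": [[0,0,0,0,-1],[0,0,0,0,-1],[0,0,0,0,-1],[0,0,0,0,-1],[0,0,0,0,-1],[0,0,0,0,-1],[0,0,0,0,-1],[0,0,0,0,-1],[0,0,0,0,-1],[0,0,0,0,-1]]}}

```text
t: 24.3
eef_pos: [502.3, -308.6, 271.3]
tool_rot: [-0.677, 0.736, -0.0, -0.0]
wrist_force: [-0.1, 0.1, 0.3]
gripper_width: 0.5
```

```bash
python3 go.py;python3 shot.py 14
```

```text
t 24.3 tcp [ 502.3 -308.6  271.3] yaw_y 175.2 F [-0.1  0.1  0.3] w 0.5 q [-0.22  0.2  -0.12  0.   -1.25  0.14]
```

View pics/side14c.png

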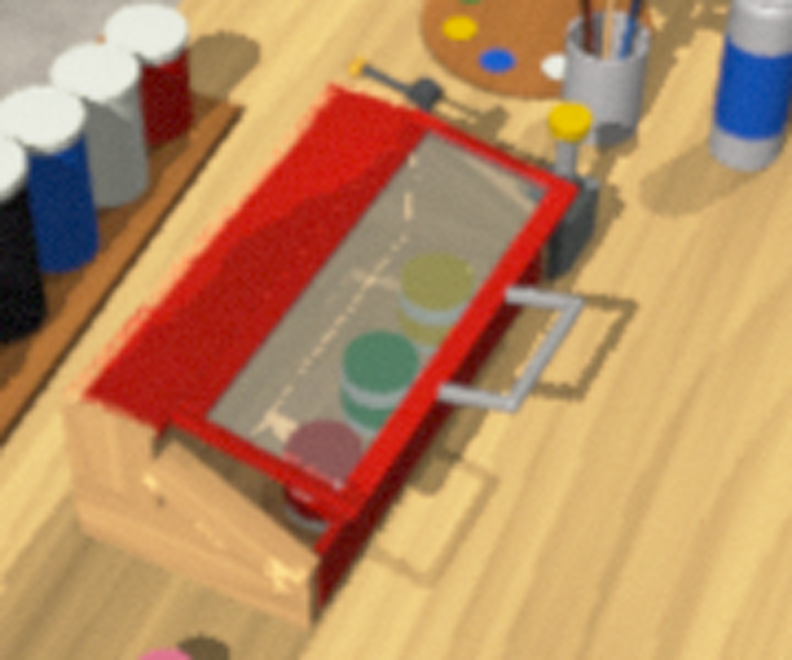

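```bash
python3 - <<'E'
from fit import *
p=[632.5,-66,-.08,0]
for th in (0,.05,.1,.2,.25,.3,.35,.4,.45,.5):
    x,z=hxz(th);w=W(p,(x,0,z));print(th,w.round(1),((px("side",w)-[240,120])*4.4).round(0))
E
python3 go.py 434 -50 200 175.4
```

```text
0 [446.1 -51.1  70. ] [522. 411.]
0.05 [442.6 -50.8  79.4] [527. 404.]
0.1 [439.5 -50.5  89. ] [531. 397.]
0.2 [434.9 -50.2 108.6] [539. 381.]
0.25 [433.4 -50.  118.6] [542. 372.]
0.3 [432.3 -50.  128.6] [544. 363.]
0.35 [431.7 -49.9 138.7] [545. 354.]
0.4 [431.7 -49.9 148.7] [546. 344.]
0.45 [432.1 -49.9 158.8] [547. 334.]
0.5 [433.1 -50.  168.8] [546. 324.]
t 24.4 tcp [ 502.3 -308.6  271.3] yaw_y 175.2 F [ 0.1 -0.2 -0.3] w 0.2 q [-0.22  0.2  -0.12  0.   -1.25  0.14]
shift [-0.2519  0.0897  0.0713] turn -0.004
```

Call:
{"method": "jog_arm", "body": {"moves": [[-0.03,0.011,0,0,-1],[-0.07,0.025,0,0,-1],[-0.11,0.039,0,0,-1],[-0.15,0.053,0.01,0,-1],[-0.19,0.068,0.02,0,-1],[-0.22,0.08,0.035,0,-1],[-0.245,0.087,0.05,0,-1],[-0.252,0.09,0.07,0,-1],[-0.252,0.09,0.085,0,-1],[-0.252,0.09,0.085,0,-1]]}}

```text
t: 25.4
eef_pos: [432.5, -49.7, 184.8]
tool_rot: [-0.677, 0.736, 0.001, -0.001]
wrist_force: [0.7, -0.8, -0.2]
gripper_width: -0.0
```

```bash
python3 go.py 432.5 -50 150 175.4;python3 shot.py 15
```

```text
t 25.4 tcp [432.5 -49.7 184.8] yaw_y 175.2 F [ 0.7 -0.8 -0.2] w -0.0 q [ 0.34 -0.01 -0.56 -0.   -1.02 -0.42]
shift [ 0.0003 -0.0002  0.0348] turn -0.003
```

View pics/side15c.png

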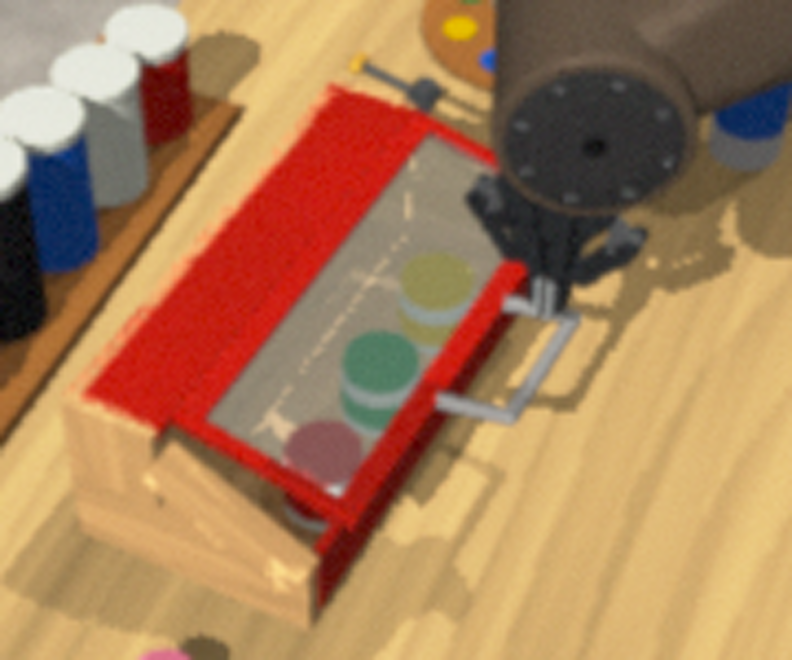

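Call:
{"method": "jog_arm", "body": {"moves": [[0,0,0.02,0,-1],[0,0,0.04,0,-1],[0,0,0.051,0,-1],[0,-0.001,0.061,0,-1],[0,-0.0025,0.071,0,-1],[0,-0.005,0.081,0,-1],[0,-0.007,0.09,0,-1],[0,-0.0095,0.097,0,-1],[0,-0.012,0.104,0,-1],[0,-0.0135,0.109,0,-1]]}}

```text
t: 26.5
eef_pos: [447.6, -51.1, 76.8]
tool_rot: [-0.677, 0.736, -0.0, -0.0]
wrist_force: [-2.7, 1.5, 12.4]
gripper_width: 0.4
```

```bash
python3 go.py
```

```text
t 26.5 tcp [447.6 -51.1  76.8] yaw_y 175.2 F [-2.7  1.5 12.4] w 0.4 q [ 0.33  0.16 -0.67  0.   -0.74 -0.41]
```

Contact at 12 N with the TCP at z = 77, where about 76 is expected when shut. I'll press a little more.

Call:
{"method": "jog_arm", "body": {"moves": [[0,0,0.001,0,-1],[0,0,0.001,0,-1],[0,0,0.002,0,-1],[0,0,0.002,0,-1],[0,0,0.0025,0,-1],[0,0,0.0025,0,-1],[0,0,0.0025,0,-1],[0,0,0.0025,0,-1],[0,0,0.0025,0,-1],[0,0,0.0025,0,-1]]}}

```text
t: 27.5
eef_pos: [447.7, -51.1, 76.5]
tool_rot: [-0.677, 0.736, -0.001, 0.0]
wrist_force: [-9.5, 1.7, 25.1]
gripper_width: 0.0
```

```bash
python3 go.py
```

```text
t 27.5 tcp [447.7 -51.1  76.5] yaw_y 175.2 F [-9.5  1.7 25.1] w 0.0 q [ 0.33  0.16 -0.67  0.   -0.74 -0.41]
```

The force rose to 25 N with almost no further travel, so the door is on its stop. I'll retreat and look.

Call:
{"method": "jog_arm", "body": {"moves": [[0,0,-0.004,0,-1],[0,0,-0.015,0,-1],[0,0,-0.04,0,-1],[0,0,-0.08,0,-1],[0,0.01,-0.12,0,-1],[0.03,0.01,-0.16,0,-1],[0.07,0.01,-0.2,0,-1],[0.11,0.01,-0.23,0,-1],[0.15,0.01,-0.23,0,-1],[0.18,0.01,-0.23,0,-1]]}}

```text
t: 28.5
eef_pos: [422.3, -231.8, 307.1]
tool_rot: [-0.677, 0.736, -0.002, 0.001]
wrist_force: [0.1, 0.8, -0.7]
gripper_width: -0.0
```

```bash
python3 go.py;python3 shot.py 16
```

```text
t 28.5 tcp [ 422.3 -231.8  307.1] yaw_y 175.2 F [ 0.1  0.8 -0.7] w -0.0 q [-0.09 -0.01 -0.27  0.   -1.31  0.01]
```

View pics/side16c.png

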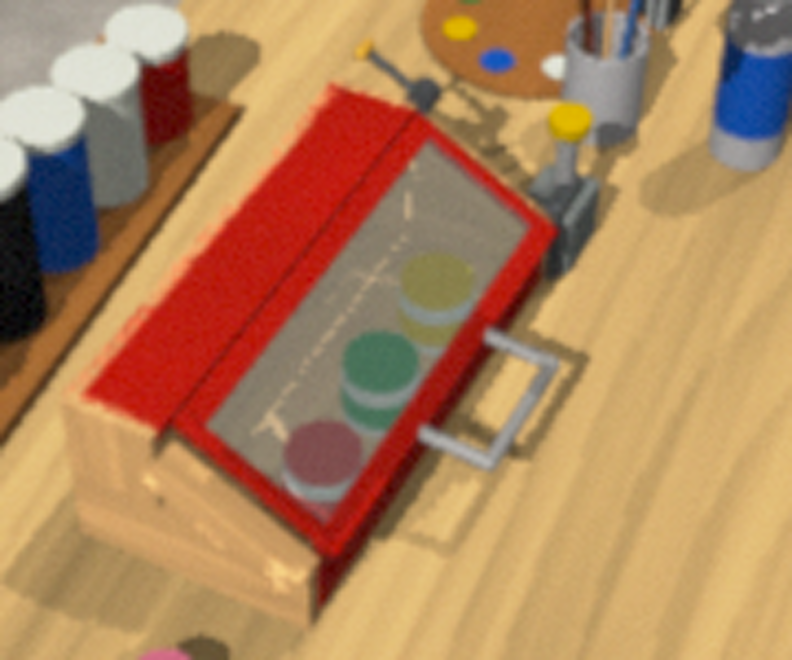

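View pics/top16.png

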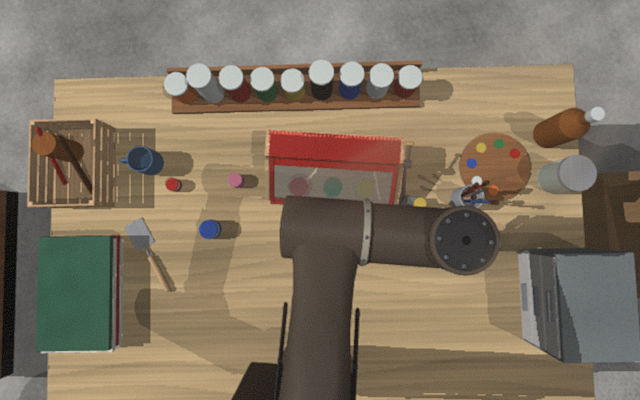

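```bash
python3 - <<'E'
from go import *
st()
# red lid through the glass, vs mat estimate
t=cv2.imread("pics/top16.png");s=cv2.imread("pics/side16.png")
print("lid side",onz("side",240+323/4.4,120+452/4.4,74)," top",onz("top",299,186,74),"mat est 571.5,38")
arm.job_done()
E
```

```text
t 28.6 tcp [ 421.6 -232.3  305.3] yaw_y 175.0 F [ 0.8 -0.1 -0.9] w 0.1 q [-0.09 -0.01 -0.28  0.   -1.3   0.01]
lid side [563.28347958  44.5405709   74.        ]  top [564.89010497  36.10785509  74.        ] mat est 571.5,38
the job is handed in; nothing more can be done
```

I raised the door by its handle until it stayed up on its own, then stood the larger red pot on the mat in the left place. I then pressed the button, let the door sink, pushed it shut by the handle, and handed the job in at about 28.6 s.

**Last checks:**
- **Door:** the handle stopped hard. The force rose from 12 to 25 N over 0.3 mm, with the fingertips at 76.5 mm against about 76 mm expected when shut. The side picture puts the door between 0 and 0.03 rad, so it is inside the 0.04 limit but not by much on that measure.
- **Red pot:** it looks upright, and both cameras put its centre about 7–11 mm from the mat's centre. I aimed about 6 mm toward the front on purpose, to clear the upright door.
- **Other items:** the green, yellow and blue pots, the tin and the can look unmoved by eye; I did not measure them again. The gripper was clear of everything at about 305 mm.

**What disagreed or went off plan:**
- The two cameras differed by 4–10 mm in y, mostly from a side-view error of about one pixel. I used a combined fit of both.
- Partway through the lift the wrist force reached about 40 N because my path was a few millimetres inside the door's arc. I corrected it and it fell to about 6 N.

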